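# Swap the cutters in the tray behind the jars

## Task

Please swap the cookie cutters: I need the round one from the pull-out tray of the wire stand on the wooden board, and the scalloped one that lies on the board put away flat in that tray. Two preserve jars block the tray, so first stand them both on the marble slab, then slide the tray out and change the cutters over. When the tray is pushed fully home again, stand each jar back upright on the very spot where it stood at the start.

Things in the scene. Friction and masses are not known exactly. Their poses are not given: they have to be found in the camera images.
- amber_jar: amber-orange glass preserve jar with a white twist-off lid, one of the two that stand in front of the wire stand; 53 mm diameter (lid 46 mm), 71 mm tall, about 0.3 kg; origin at the centre of its underside, z up. Where it stands at the start is where it must be put back.
- dark_jar: dark red glass preserve jar with a red twist-off lid, the other one in front of the wire stand (which is left and which right changes); 53 mm diameter (lid 46 mm), 71 mm tall, about 0.3 kg; origin at the centre of its underside, z up. Where it stands at the start is where it must be put back.
- round_cutter: plain round tin cookie cutter, an open ring 57 mm in diameter and 30 mm tall, about 40 g, lying flat in the tray of the wire stand, seen from above between the wires; origin at the centre of its underside, z up. Firm enough to be gripped across its outside.
- scalloped_cutter: scalloped (six-lobed) tin cookie cutter, an open ring 66 mm across along its own x axis and 74 mm along its own y axis, 30 mm tall, about 40 g, lying flat on the wooden board, off to one side of its middle; origin at the centre of its underside, z up. Grip it across its x axis.
- wire_stand: wire cooling stand, fixed, 227 mm wide (y), 117 mm deep (x), 95 mm high, thin wires 37 mm apart over its top, under them a pull-out tray with a pale wooden front; origin on the counter below the middle of the closed tray's front face, x to the rear: the tray slides out along the stand's -x. The jars' axes stand 80 to 100 mm in front of that face at the start and block the tray.
- tray (a joint): how far the pull-out tray is slid out: 0 fully home, 0.10 m at its stop; it runs with light friction (about 1.5 N) and stays where it is left. At 0.10 the middle of the tray is 54 mm clear of the stand's front wires. It starts at 0.
- tray_handle (a point): middle of the tray's bar handle: a dark steel bar lying across (along the stand's y), 64 mm long and about 10 mm thick, 56 mm above the counter, 35 mm out from the wooden front, which rises to 76 mm; can be pinched from above, one finger between bar and front. Moves with the tray; axes as the stand.
- tray_floor (a point): centre of the tray's inner floor, on its upper face, 14 mm above the counter and 60 mm behind the face of the wooden front; the floor is 100 mm (x) by 200 mm (y) inside rims 22 mm high. Moves with the tray; axes as the stand.
- wood_board: wooden pastry board with dark end strips, fixed, 150 mm (its x) by 220 mm (its y), 14 mm thick, on the counter to one side of the stand (left or right changes); origin at the centre of its underside, so its top lies at z = 14 mm in its frame.
- marble_slab: pale marble slab, fixed, 150 mm (its x) by 220 mm (its y), on the counter on the other side of the stand; origin at the centre of its underside, its top lies at z = 14 mm in its frame.

How it is judged:
By the outcome, as a careful person would: the job done as asked, in the order asked, and still so for the second after the job is handed in, with the robot touching nothing.
It also fails if it takes over 141 s, if anything falls off the work surface, if the arm or the gripper's body presses on something with over 40 N, if the wrist force passes 120 N, or if a joint passes its speed limit or range.

## Robot

A 6-joint arm with a two-finger parallel gripper is mounted at the origin on a cart in front of the work surface, level with it; the furniture and walls round the work are solid. World frame = base frame: x ahead of the robot, y to its left, z up, the work surface at z = 0. Lengths are in m, angles in rad, forces in N, time in s.
With the tool pointing down it reaches from about 0.425 to 0.925 m from the base axis. Payload 12.5 kg.
Tool frame: the origin (TCP) lies at the centre of the arm's flange, where the gripper is bolted on; the fingertips stand 173 mm ahead of it and the grasp point (between the pads) lies 155 mm ahead of it; z points along the fingers, y is the line along which they close (so a half turn about z gives the same grasp; the last joint's range is limited). The gripper opens to 85 mm and grips with 20 to 120 N. Pads are 22 mm wide; open, the fingers measure 114 mm over their backs; the gripper's body (76 mm by 85 mm) begins 54 mm behind the grasp point. The pads swing forward as they close: fully open they stand 13 mm farther back than shut.
Start: joints at [1.105, 0.491, 1.559, -0, 1.092, -0.106], TCP at [0.22, 0.585, 0.405] pointing down, gripper open.
Joint ranges: [-3.1, 3.1], [-0.84, 2.19], [0.05, 2.79], [-1.13, 4.28], [0.06, 2.93], [-2.69, 2.69]. Speed limits (rad/s): [2.22, 2.22, 2.79, 3.14, 3.14, 3.14].

## Interface

Orientations are given as a 3x3 rotation matrix whose columns are the frame's x, y, z axes.
In Python, from rig import manip, vision, models gives the robot as it stands.
- The arm moves only by the tool send_rows, never from a script. Its argument "plan" is a list of rows, each an object with "claw": the closure, from 0 (fully open) to 1 (shut); "dp": the shift along the tool's x, y, z in fractions of the full range, 1 being 0.25 m, a list of three; "twist": the turn, a rotation vector about the tool's x, y, z in fractions of the full range, 1 being 60 degrees, a list of three. In form: [{"claw": claw, "dp": [dx, dy, dz], "twist": [wx, wy, wz]}, ...]. A call has 1 to 5 rows; each row is the pose to reach, as a shift and turn from the pose commanded when the call began, along the tool's axes at that moment; what a row does not reach only later rows make up. A row lasts 1/10 s, in which the tool goes at most 50 mm and 8.59 degrees, less where a joint would pass 70% of its speed; a pose out of reach is approached as far as the arm can. No shift or turn number may pass 1 either way. A call with a gripper value outside its range is refused whole. The fingers move at their own pace and stop on an object; "squeeze" is the grip in N (left out, the last holds). Time passes only in rows, so rows that repeat a pose let the fingers close. It gives the time, the measured TCP pose, the force, the opening and the grip force at its end, in the units of the state.
- manip.observe(): the state, without advancing time (a new reading comes with each control period).
- vision.camera(name): name is "scene" or "top" or "wrist"; returns (picture, depth): 400x640x3 uint8, blue, green, red; 400x640 float32, m along the optical axis (not along the pixel's ray), 0 where there is no reading.
- vision.get_calibration(name): a dict with "K" (3x3 intrinsics, pixels), "rvec" (rotation vector, rad) and "tvec" (3), from world to camera coordinates, as OpenCV has them. Camera axes: x right, y down, z forward; pixel columns grow to the right and rows downward; lengths in m; the calibration is good to about 2 mm. A picture is of the moment at which its call begins: read the wrist's pose just before it. get_calibration takes no time and is no camera call; for the wrist camera it gives the pose at the moment of the call.
- manip.close_job(): hands the job in; it is judged then, once.
Trained networks look in the newest picture that a camera, given by its name, has taken for a name from the list of things; names that differ only in an ending like _2 or _b are one class to them, and where a whole thing is asked for, a point or a joint stands for the part that bears it (a point fixed in the world has none). Each returns a list of dicts, best first, with "p" (0 to 1); they miss things now and then, are a little off and sometimes report something else, mostly with a low value. They report only what shows in the picture. A call takes as long as a camera call.
- models.boxes_of(label, camera): "point" ([x, y, z] in m, in the coordinates of the camera as it stood for that picture, good to about 4 mm: the middle of the surface that is visible of it).
- models.pinpoint(label, camera): "point" ([x, y, z] in m, in the coordinates of the camera as it stood for that picture, good to about 4 mm: a listed point, or the origin of a listed thing).
The state is a dict: "time": time; "q": joint angles; "dq": joint speeds; "joint_torque": joint torques, N m; "tcp_pos": TCP position; "tool_rot": TCP orientation; "ft_force": force on the tool from outside, world axes, zero at the start; "moment": the same for the moment, N m; "finger_gap": finger opening in m; "finger_force": force on a finger pad.
Only numpy, scipy, OpenCV 4.12 (cv2) and the standard library are available. Lean on these libraries where they do the work, as an engineer would, in place of code of your own. Each camera call takes 0.05 s, during which the arm holds its last target. There are 200 camera calls.

## Working session

There is one attempt and no reset: what is moved stays moved. The work goes in short steps, Python scripts to look and compute and a tool call to move; the robot and the scene stay as the last step left them, time stands still between calls to the robot, and variables do not carry over. Pictures are saved under pics/ and viewed, at most 14 in all, crops included, and the job is handed in when it is done.

Besides the shell and the picture viewer there is one more tool, called as name(argument=value, ...), one argument or row to a line, values as JSON. send_rows: Moves the arm, as the interface text tells. Its arguments: {"type":"object","properties":{"plan":{"type":"array"},"squeeze":{"type":"number"}},"required":["plan"]}

```bash
ls; mkdir -p pics
cat > h.py <<'E'
import numpy as np, cv2
from rig import manip, vision, models
def cal(c):
    k=vision.get_calibration(c); R,_=cv2.Rodrigues(np.array(k["rvec"],float)); return np.array(k["K"],float),R,np.array(k["tvec"],float).ravel()
def snap(c,f=None):
    C=cal(c); im,d=vision.camera(c)
    if f: cv2.imwrite("pics/"+f,im)
    return im,d,C
def w(p,C): return C[1].T@(np.array(p,float)-C[2])
def cloud(d,C):
    K,R,t=C; v,u=np.mgrid[:d.shape[0],:d.shape[1]]
    P=np.stack([(u-K[0,2])/K[0,0]*d,(v-K[1,2])/K[1,1]*d,d],-1)
    return (P-t)@R
def st():
    s=manip.observe(); print("t",round(s["time"],2),"tcp",np.round(s["tcp_pos"],4),"q",np.round(s["q"],2),"F",np.round(s["ft_force"],1),"gap",s["finger_gap"],s["finger_force"]); print(np.round(s["tool_rot"],3)); return s
def find(names,cams,C):
    for n in names:
        for c in cams:
            r=models.pinpoint(n,c)
            for x in r[:2]: print(n,c,round(x["p"],2),np.round(w(x["point"],C[c]),4))
E
python3 - <<'E'
from h import *
s=st()
C={}
for c in("scene","top"):
    im,d,C[c]=snap(c,c+"0.png"); np.save(c+"_d0.npy",d); print(c,-C[c][1].T@C[c][2])
find("amber_jar dark_jar round_cutter scalloped_cutter wire_stand tray_handle tray_floor wood_board marble_slab".split(),("scene","top"),C)
E
```

```text
pics
t 0.0 tcp [0.22   0.585  0.4041] q [ 1.11  0.49  1.56  0.    1.09 -0.11] F [ 0.3  0.9 -1. ] gap 0.08536844303933941 0.0
[[-0.936  0.352 -0.001]
 [ 0.352  0.936 -0.001]
 [ 0.    -0.001 -1.   ]]
scene [ 0.14421052 -0.73544165  0.71433062]
top [0.46932546 0.03570242 1.39567747]
amber_jar scene 0.93 [ 0.4796  0.0477 -0.003 ]
amber_jar scene 0.58 [ 0.4843 -0.0928 -0.0017]
amber_jar top 0.54 [0.4827 0.0456 0.0008]
dark_jar scene 0.94 [ 0.4851 -0.0905 -0.0035]
dark_jar top 0.61 [ 0.4854 -0.0875  0.0019]
round_cutter scene 0.73 [ 0.6393 -0.0009  0.0144]
round_cutter top 0.37 [ 0.6419 -0.0071  0.0143]
scalloped_cutter scene 0.49 [0.4811 0.3844 0.0134]
scalloped_cutter scene 0.19 [ 0.478   0.0449 -0.0045]
scalloped_cutter top 0.64 [0.4826 0.3843 0.0131]
wire_stand scene 0.85 [ 0.5777 -0.0178  0.0012]
wire_stand scene 0.48 [ 0.4715  0.3396 -0.0017]
wire_stand top 0.56 [ 0.5825 -0.0151  0.001 ]
tray_handle scene 0.61 [ 0.54   -0.0179  0.0538]
tray_handle top 0.82 [ 0.5432 -0.0214  0.0591]
tray_floor scene 0.98 [ 0.6371 -0.0159  0.0133]
tray_floor top 0.76 [ 0.6346 -0.017   0.0138]
wood_board scene 0.92 [0.4727 0.3423 0.0009]
wood_board top 0.83 [ 0.4686  0.3429 -0.0009]
marble_slab scene 0.61 [ 0.4587 -0.3504  0.001 ]
marble_slab scene 0.52 [ 0.4684  0.3424 -0.0016]
marble_slab top 0.91 [ 0.4673 -0.3527 -0.0005]
marble_slab top 0.65 [ 0.542  -0.0204  0.0594]
```

View pics/top0.png

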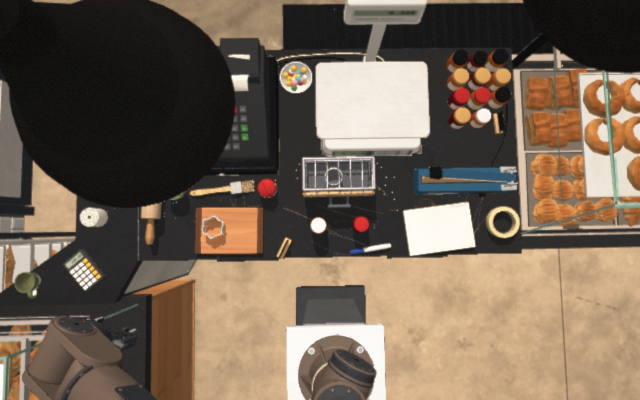

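View pics/scene0.png

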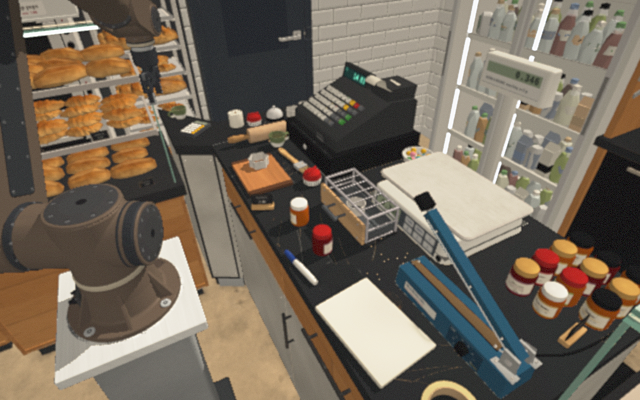

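The top view shows the amber jar at px (318,225) and the dark jar at (361,224), in front of the stand at (338,178). The board with the scalloped cutter is on the left at (229,230), and the marble slab is on the right at (439,228). The scene view agrees. I'll move over the board first for a wrist view.

The rows are not in the units I measure in: shifts go in shares of 0.25 m and turns go in shares of 60 degrees. I convert before sending: -0.215 m / 0.25 = -0.86, -0.172 m / 0.25 = -0.688, -20.6 degrees / 60 = -0.3433.

send_rows(
  plan=[
    {"claw": 0, "dp": [-0.172, -0.084, 0], "twist": [0, 0, -0.1]},
    {"claw": 0, "dp": [-0.344, -0.168, 0], "twist": [0, 0, -0.2]},
    {"claw": 0, "dp": [-0.516, -0.252, 0], "twist": [0, 0, -0.3433]},
    {"claw": 0, "dp": [-0.688, -0.336, 0], "twist": [0, 0, -0.3433]},
    {"claw": 0, "dp": [-0.86, -0.42, 0], "twist": [0, 0, -0.3433]},
  ],
)

```text
time: 1.5
tcp_pos: [0.3853, 0.4095, 0.4049]
tool_rot: [[-1.0, -0.001, 0.0], [-0.001, 1.0, 0.0], [-0.0, 0.0, -1.0]]
ft_force: [0.4, 0.5, -0.1]
finger_gap: 0.0852
finger_force: 0.0
```

Run:
```python
from h import *
s=st()
K,R,t=cal("wrist"); Rt=np.array(s["tool_rot"]); c=-R.T@t
print("cam in tool",Rt.T@(c-s["tcp_pos"]),"\n",np.round(Rt.T@R.T,3),K)
im,d,C=snap("wrist","w1.png")
```

```text
t 1.5 tcp [0.3853 0.4095 0.4049] q [ 0.7   0.4   1.71 -0.    1.02 -0.87] F [ 0.4  0.5 -0.1] gap 0.08524134094930863 0.0
[[-1.    -0.001  0.   ]
 [-0.001  1.     0.   ]
 [-0.     0.    -1.   ]]
cam in tool [0.07825355 0.001203   0.03077414] 
 [[ 0.001 -0.953 -0.303]
 [ 1.     0.001 -0.   ]
 [ 0.    -0.303  0.953]] [[305.6522445    0.         318.28160342]
 [  0.         305.6522445  196.52989259]
 [  0.           0.           1.        ]]
```

In the tool's units: -0.2 m / 0.25 = -0.8, -0.05 m / 0.25 = -0.2.

send_rows(
  plan=[
    {"claw": 0, "dp": [-0.08, -0.18, 0], "twist": [0, 0, 0]},
    {"claw": 0, "dp": [-0.16, -0.36, 0], "twist": [0, 0, 0]},
    {"claw": 0, "dp": [-0.2, -0.52, 0.12], "twist": [0, 0, 0]},
    {"claw": 0, "dp": [-0.2, -0.68, 0.2], "twist": [0, 0, 0]},
    {"claw": 0, "dp": [-0.2, -0.8, 0.2], "twist": [0, 0, 0]},
  ],
)

```text
time: 2.05
tcp_pos: [0.4338, 0.2088, 0.3526]
tool_rot: [[-1.0, 0.001, -0.004], [0.001, 1.0, -0.001], [0.004, -0.001, -1.0]]
ft_force: [0.7, 0.5, 0.6]
finger_gap: 0.0856
finger_force: 0.0
```

Run:
```python
from h import *
s=st()
im,d,C=snap("wrist","w2.png"); np.savez("w2.npz",d=d,K=C[0],R=C[1],t=C[2])
find("amber_jar dark_jar round_cutter scalloped_cutter wire_stand tray_handle tray_floor wood_board".split(),("wrist",),{"wrist":C})
```

```text
t 2.05 tcp [0.4338 0.2088 0.3526] q [ 0.31  0.36  1.96 -0.    0.82 -1.26] F [0.7 0.5 0.6] gap 0.08556208132284267 0.0
[[-1.     0.001 -0.004]
 [ 0.001  1.    -0.001]
 [ 0.004 -0.001 -1.   ]]
amber_jar wrist 0.71 [ 0.4832  0.0444 -0.0016]
dark_jar wrist 0.95 [ 0.482  -0.0919  0.0011]
scalloped_cutter wrist 0.6 [0.4791 0.3889 0.014 ]
wire_stand wrist 0.92 [ 0.573  -0.0194 -0.0012]
tray_handle wrist 0.75 [ 0.5374 -0.0191  0.0547]
tray_floor wrist 0.47 [ 0.5745 -0.0186  0.0022]
```

View pics/w2.png

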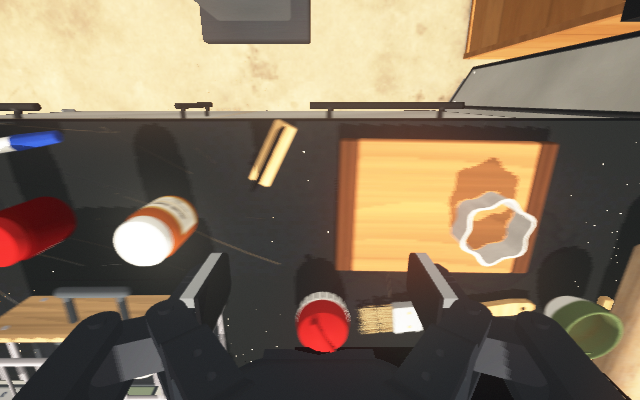

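The wrist view shows the scalloped cutter on the board at px (495,230), the amber jar at (150,235), the dark jar at (30,230), and the stand with its tray handle at (92,300). Next I'll centre over the jars and fit the geometry.

In the tool's units: -0.22 m / 0.25 = -0.88, -0.02 m / 0.25 = -0.08.

send_rows(
  plan=[
    {"claw": 0, "dp": [0.04, -0.18, 0], "twist": [0, 0, 0]},
    {"claw": 0, "dp": [0.04, -0.36, 0], "twist": [0, 0, 0]},
    {"claw": 0, "dp": [0.04, -0.56, -0.08], "twist": [0, 0, 0]},
    {"claw": 0, "dp": [0.04, -0.76, -0.16], "twist": [0, 0, 0]},
    {"claw": 0, "dp": [0.04, -0.88, -0.2], "twist": [0, 0, 0]},
  ],
)

```text
time: 3.0
tcp_pos: [0.424, -0.0105, 0.4059]
tool_rot: [[-1.0, -0.0, 0.001], [-0.0, 1.0, -0.0], [-0.001, -0.0, -1.0]]
ft_force: [-0.1, 0.1, -0.5]
finger_gap: 0.085
finger_force: 0.0
```

```bash
cat > m.py <<'E'
from h import *
from scipy.optimize import least_squares
def circ(P):
    f=lambda p:np.hypot(P[:,0]-p[0],P[:,1]-p[1])-p[2]
    r=least_squares(f,[*P.mean(0),.03],loss="soft_l1",f_scale=.002); return r.x
def lid(d,C,c,h=(.058,.085),rad=.04):
    X=cloud(d,C); m=(d>0)&(np.hypot(X[...,0]-c[0],X[...,1]-c[1])<rad)&(X[...,2]>h[0])&(X[...,2]<h[1])
    P=X[m]; 
    if len(P)<8: return None
    z=np.median(P[:,2]); Q=P[abs(P[:,2]-z)<.004]
    hull=cv2.convexHull(Q[:,:2].astype(np.float32))[:,0]
    (a,b),r=cv2.minEnclosingCircle(Q[:,:2].astype(np.float32))
    return np.round([a,b,r,z,len(Q),*Q[:,:2].mean(0)],4)
E
python3 - <<'E'
from m import *
s=st()
im,d,C=snap("wrist","w3.png"); np.savez("w3.npz",d=d,K=C[0],R=C[1],t=C[2])
find("amber_jar dark_jar round_cutter scalloped_cutter wire_stand tray_handle marble_slab".split(),("wrist",),{"wrist":C})
V={"w3":(d,C)}; z=np.load("w2.npz"); V["w2"]=(z["d"],(z["K"],z["R"],z["t"]))
for c in("top","scene"): V[c]=(np.load(c+"_d0.npy"),cal(c))
for n,(d,C) in V.items():
    print(n,"amber",lid(d,C,(.481,.046)),"dark",lid(d,C,(.484,-.09)))
    X=cloud(d,C)
    # stand front top edge: wooden front z~.076, x .56-.60
    m=(d>0)&(abs(X[...,2]-.074)<.006)&(abs(X[...,0]-.58)<.03)&(abs(X[...,1]+.018)<.12); P=X[m]
    if len(P)>20:
        ys=np.linspace(-.11,.08,8); 
        print(" front",[(round(y,3),round(np.min(P[abs(P[:,1]-y)<.01,0]),4)) for y in ys if (abs(P[:,1]-y)<.01).sum()>3])
    m=(d>0)&(X[...,2]>.045)&(X[...,2]<.068)&(abs(X[...,0]-.54)<.012)&(abs(X[...,1]+.018)<.05); P=X[m]
    if len(P)>20: print(" handle",P.mean(0),np.polyfit(P[:,1],P[:,0],1),P.min(0),P.max(0))
    m=(d>0)&(X[...,2]>.035)&(X[...,2]<.055)&(np.hypot(X[...,0]-.482,X[...,1]-.386)<.05); P=X[m]
    if len(P)>20: 
        r=cv2.minAreaRect(P[:,:2].astype(np.float32)); print(" scal",P[:,:2].mean(0),r,np.median(P[:,2]))
E
```

```text
t 3.0 tcp [ 0.424  -0.0105  0.4059] q [-0.18  0.2   2.02 -0.    0.92 -1.75] F [-0.1  0.1 -0.5] gap 0.08504843610272005 0.0
[[-1.    -0.     0.001]
 [-0.     1.    -0.   ]
 [-0.001 -0.    -1.   ]]
amber_jar wrist 0.9 [ 0.4826  0.0492 -0.0022]
dark_jar wrist 0.62 [ 0.481  -0.0894  0.0018]
round_cutter wrist 0.8 [ 0.6326 -0.0017  0.0096]
scalloped_cutter wrist 0.69 [0.4835 0.3893 0.0128]
wire_stand wrist 0.78 [ 0.5733 -0.0189 -0.0011]
tray_handle wrist 0.89 [ 0.5385 -0.0181  0.0589]
marble_slab wrist 0.85 [ 4.622e-01 -3.468e-01  2.000e-04]
w3 amber [4.789e-01 5.000e-02 2.370e-02 7.080e-02 1.355e+03 4.774e-01 4.970e-02] dark [ 4.797e-01 -8.580e-02  2.350e-02  7.080e-02  1.346e+03  4.786e-01
 -8.540e-02]
 front [(np.float64(-0.11), np.float64(0.5742)), (np.float64(-0.083), np.float64(0.5742)), (np.float64(-0.056), np.float64(0.574)), (np.float64(-0.029), np.float64(0.5743)), (np.float64(-0.001), np.float64(0.5738)), (np.float64(0.026), np.float64(0.5733)), (np.float64(0.053), np.float64(0.573)), (np.float64(0.08), np.float64(0.5724))]
 handle [ 0.53881918 -0.01751929  0.05933631] [-0.0114
[... 1810 characters left out ...]
2  2.440e-02  7.000e-02  1.850e+02  4.801e-01
 -9.180e-02]
 front [(np.float64(-0.11), np.float64(0.5761)), (np.float64(-0.083), np.float64(0.5763)), (np.float64(-0.056), np.float64(0.5744)), (np.float64(-0.029), np.float64(0.5759)), (np.float64(-0.001), np.float64(0.5747)), (np.float64(0.026), np.float64(0.5747)), (np.float64(0.053), np.float64(0.5755)), (np.float64(0.08), np.float64(0.5745))]
 handle [ 0.54070394 -0.02340831  0.0589519 ] [-0.00211918  0.54065433] [ 0.53507924 -0.05903076  0.05197633] [0.55146161 0.01689103 0.06293793]
 scal [0.4824033  0.38594068] ((0.4829067587852478, 0.38477182388305664), (0.06688257306814194, 0.07214482128620148), 18.651819229125977) 0.04052660176930614
```

View pics/w3.png

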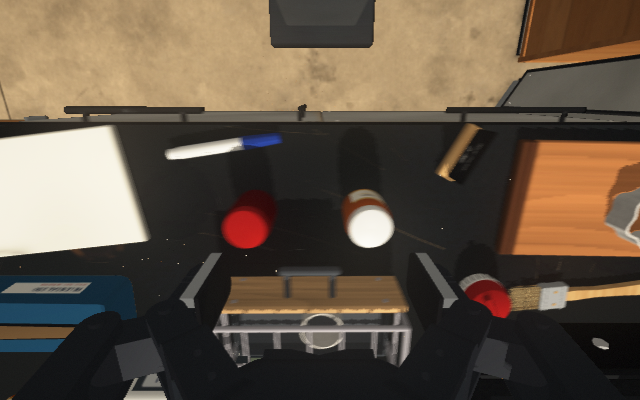

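The jars are fitted with lid tops at 71 mm, as expected. The amber jar is at about (0.480, 0.048) and the dark jar at about (0.4815, -0.088). The stand face is at x≈0.575 with yaw near 0, and the round cutter shows at px (322,330). I'll go to the amber jar.

In the tool's units: 0.14 m / 0.25 = 0.56, 0.058 m / 0.25 = 0.232.

send_rows(
  plan=[
    {"claw": 0, "dp": [-0.112, 0.116, 0.08], "twist": [0, 0, 0]},
    {"claw": 0, "dp": [-0.224, 0.232, 0.16], "twist": [0, 0, 0]},
    {"claw": 0, "dp": [-0.224, 0.232, 0.32], "twist": [0, 0, 0]},
    {"claw": 0, "dp": [-0.224, 0.232, 0.48], "twist": [0, 0, 0]},
    {"claw": 0, "dp": [-0.224, 0.232, 0.56], "twist": [0, 0, 0]},
  ],
)

```text
time: 3.9
tcp_pos: [0.4796, 0.0504, 0.2616]
tool_rot: [[-1.0, -0.002, -0.004], [-0.002, 1.0, 0.0], [0.004, 0.0, -1.0]]
ft_force: [-0.1, 0.5, 0.6]
finger_gap: 0.0855
finger_force: 0.0
```

In the tool's units: 0.075 m / 0.25 = 0.3, 0.055 m / 0.25 = 0.22.

send_rows(
  plan=[
    {"claw": 0, "dp": [0, 0, 0.12], "twist": [0, 0, 0]},
    {"claw": 0, "dp": [0, 0, 0.22], "twist": [0, 0, 0]},
    {"claw": 0, "dp": [0, 0, 0.3], "twist": [0, 0, 0]},
    {"claw": 0, "dp": [0, 0, 0.3], "twist": [0, 0, 0]},
  ],
)

```text
time: 4.3
tcp_pos: [0.4797, 0.05, 0.1874]
tool_rot: [[-1.0, -0.001, -0.005], [-0.001, 1.0, 0.0], [0.005, 0.0, -1.0]]
ft_force: [-1.3, 0.1, 0.5]
finger_gap: 0.0856
finger_force: 0.0
```

send_rows(
  plan=[
    {"claw": 0.25, "dp": [0, 0, 0], "twist": [0, 0, 0]},
    {"claw": 0.3, "dp": [0, 0, 0], "twist": [0, 0, 0]},
    {"claw": 0.4, "dp": [0, 0, 0], "twist": [0, 0, 0]},
    {"claw": 0.5, "dp": [0, 0, 0], "twist": [0, 0, 0]},
    {"claw": 0.5, "dp": [0, 0, 0], "twist": [0, 0, 0]},
  ],
  squeeze=30,
)

```text
time: 4.8
tcp_pos: [0.4803, 0.0491, 0.1909]
tool_rot: [[-1.0, 0.0, 0.002], [0.0, 1.0, 0.0], [-0.002, 0.0, -1.0]]
ft_force: [-1.4, 1.6, 6.1]
finger_gap: 0.0497
finger_force: 30.3
```

Run:
```python
from m import *
s=st()
im,d,C=snap("scene","s1.png"); print(lid(d,C,(.481,.046)),lid(d,C,(.482,-.09)))
im,d,C=snap("wrist","w4.png"); print(lid(d,C,(.481,.048)),lid(d,C,(.482,-.09)))
```

```text
t 4.8 tcp [0.4803 0.0491 0.1909] q [-0.04  0.64  2.08  0.    0.41 -1.61] F [-1.4  1.6  6.1] gap 0.04972165057352981 30.316723197393003
[[-1.     0.     0.002]
 [ 0.     1.     0.   ]
 [-0.002  0.    -1.   ]]
[4.697e-01 4.510e-02 3.650e-02 7.010e-02 7.600e+01 4.703e-01 4.630e-02] [ 4.811e-01 -9.010e-02  2.400e-02  7.010e-02  1.860e+02  4.803e-01
 -9.220e-02]
[4.8110e-01 4.8000e-02 4.0100e-02 7.0900e-02 1.1018e+04 4.7270e-01
 4.8200e-02] [ 4.819e-01 -6.900e-02  1.730e-02  6.390e-02  1.393e+03  4.801e-01
 -6.440e-02]
```

In the tool's units: -0.12 m / 0.25 = -0.48, -0.01 m / 0.25 = -0.04.

send_rows(
  plan=[
    {"claw": 0.5, "dp": [0, 0, -0.04], "twist": [0, 0, 0]},
    {"claw": 0.5, "dp": [0, 0, -0.12], "twist": [0, 0, 0]},
    {"claw": 0.5, "dp": [0, 0, -0.24], "twist": [0, 0, 0]},
    {"claw": 0.5, "dp": [0, 0, -0.4], "twist": [0, 0, 0]},
    {"claw": 0.5, "dp": [0, 0, -0.48], "twist": [0, 0, 0]},
  ],
)

```text
time: 5.4
tcp_pos: [0.48, 0.049, 0.3131]
tool_rot: [[-1.0, 0.0, 0.003], [0.0, 1.0, -0.0], [-0.003, -0.0, -1.0]]
ft_force: [-1.1, -0.6, -2.9]
finger_gap: 0.0498
finger_force: 33.5
```

Run:
```python
from m import *
s=st()
im,d,C=snap("scene","s2.png"); cv2.imwrite("pics/s2c.png",cv2.resize(im[120:300,200:420],None,fx=3,fy=3))
for n,d,C,zc in(("w3",*[(z:=np.load("w3.npz"))["d"],(z["K"],z["R"],z["t"])],0),("top",np.load("top_d0.npy"),cal("top"),0)):
    X=cloud(d,C); m=(d>0)&(abs(X[...,2]-.012)<.007)&(abs(X[...,0]-.465)<.11)&(abs(X[...,1]+.35)<.14)
    bright=(cv2.imread("pics/%s.png"%("w3" if n=="w3" else "top0")).min(2)>150)
    P=X[m&bright]; print(n,cv2.minAreaRect(P[:,:2].astype(np.float32)),np.median(P[:,2]),P.min(0),P.max(0))
    m=(d>0)&(X[...,1]<-.15)&(X[...,1]>-.5)&(X[...,0]>.35)&(X[...,0]<.7)&(X[...,2]>.04); P=X[m]; print(" tall right",P.min(0),P.max(0))
```

```text
t 5.4 tcp [0.48   0.049  0.3131] q [-0.04  0.42  2.    0.    0.72 -1.61] F [-1.1 -0.6 -2.9] gap 0.04978529884610493 33.5379148640277
[[-1.     0.     0.003]
 [ 0.     1.    -0.   ]
 [-0.003 -0.    -1.   ]]
w3 ((0.4605272710323334, -0.340380996465683), (0.148816779255867, 0.20071564614772797), 6.800786972045898) 0.013881338974625578 [ 0.37595097 -0.431397    0.01076729] [ 0.54612044 -0.23447726  0.01663847]
 tall right [ 0.57611905 -0.41686934  0.04000067] [ 0.65519005 -0.26897394  0.07277298]
top ((0.466235876083374, -0.3528485894203186), (0.15052813291549683, 0.22173991799354553), 6.727185249328613) 0.01442318488345941 [ 0.37945322 -0.46758731  0.00528785] [ 0.55089835 -0.23601732  0.01899809]
 tall right [ 0.56729    -0.49999422  0.04031874] [ 0.69999305 -0.24006444  0.9790018 ]
```

View pics/s2c.png

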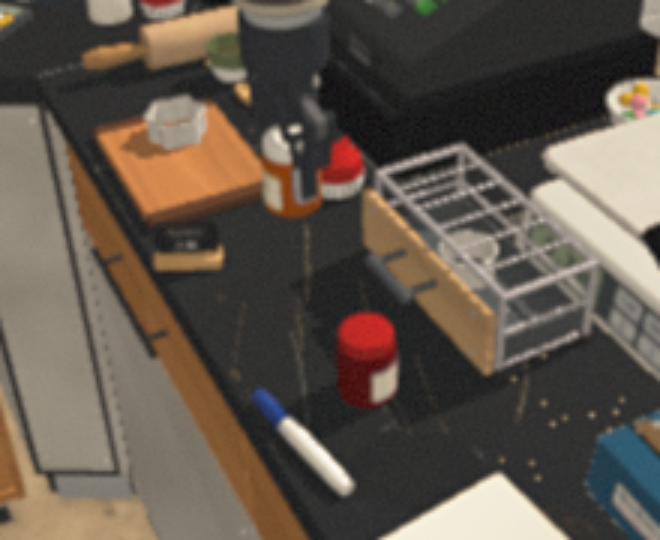

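The amber jar is held upright at px (292,170) in the crop. Now I'll carry it to the slab.

In the tool's units: -0.21 m / 0.25 = -0.84, -0.165 m / 0.25 = -0.66.

send_rows(
  plan=[
    {"claw": 0.5, "dp": [0, -0.12, 0], "twist": [0, 0, 0]},
    {"claw": 0.5, "dp": [0, -0.3, 0], "twist": [0, 0, 0]},
    {"claw": 0.5, "dp": [0, -0.48, 0], "twist": [0, 0, 0]},
    {"claw": 0.5, "dp": [0, -0.66, 0], "twist": [0, 0, 0]},
    {"claw": 0.5, "dp": [0, -0.84, 0], "twist": [0, 0, 0]},
  ],
)

```text
time: 5.95
tcp_pos: [0.4796, -0.1626, 0.3096]
tool_rot: [[-1.0, 0.0, -0.0], [0.0, 1.0, 0.0], [0.0, 0.0, -1.0]]
ft_force: [1.2, 0.2, -4.4]
finger_gap: 0.0501
finger_force: 33.5
```

In the tool's units: -0.21 m / 0.25 = -0.84, -0.18 m / 0.25 = -0.72.

send_rows(
  plan=[
    {"claw": 0.5, "dp": [0.02, -0.18, 0], "twist": [0, 0, 0]},
    {"claw": 0.5, "dp": [0.04, -0.36, 0], "twist": [0, 0, 0]},
    {"claw": 0.5, "dp": [0.06, -0.54, 0], "twist": [0, 0, 0]},
    {"claw": 0.5, "dp": [0.08, -0.72, 0], "twist": [0, 0, 0]},
    {"claw": 0.5, "dp": [0.1, -0.84, 0], "twist": [0, 0, 0]},
  ],
)

```text
time: 6.45
tcp_pos: [0.4542, -0.3736, 0.3093]
tool_rot: [[-1.0, 0.002, -0.0], [0.002, 1.0, -0.0], [0.0, -0.0, -1.0]]
ft_force: [0.4, -0.1, -3.7]
finger_gap: 0.0497
finger_force: 33.5
```

In the tool's units: 0.1 m / 0.25 = 0.4, 0.095 m / 0.25 = 0.38.

send_rows(
  plan=[
    {"claw": 0.5, "dp": [0, -0.08, 0], "twist": [0, 0, 0]},
    {"claw": 0.5, "dp": [0, -0.116, 0.12], "twist": [0, 0, 0]},
    {"claw": 0.5, "dp": [0, -0.116, 0.28], "twist": [0, 0, 0]},
    {"claw": 0.5, "dp": [0, -0.116, 0.38], "twist": [0, 0, 0]},
    {"claw": 0.5, "dp": [0, -0.116, 0.4], "twist": [0, 0, 0]},
  ],
)

```text
time: 6.95
tcp_pos: [0.4544, -0.3994, 0.2066]
tool_rot: [[-1.0, 0.001, -0.004], [0.001, 1.0, 0.004], [0.004, 0.004, -1.0]]
ft_force: [-1.0, -0.4, -2.5]
finger_gap: 0.0498
finger_force: 33.5
```

In the tool's units: 0.006 m / 0.25 = 0.024, 0.005 m / 0.25 = 0.02.

send_rows(
  plan=[
    {"claw": 0.5, "dp": [0, 0, 0.008], "twist": [0, 0, 0]},
    {"claw": 0.5, "dp": [0, 0, 0.02], "twist": [0, 0, 0]},
    {"claw": 0.5, "dp": [0, 0, 0.024], "twist": [0, 0, 0]},
  ],
)

```text
time: 7.25
tcp_pos: [0.4553, -0.4001, 0.2049]
tool_rot: [[-1.0, 0.0, 0.001], [0.0, 1.0, -0.001], [-0.001, -0.001, -1.0]]
ft_force: [-2.0, 2.2, 10.6]
finger_gap: 0.0499
finger_force: 35.0
```

In the tool's units: -0.076 m / 0.25 = -0.304, -0.03 m / 0.25 = -0.12.

send_rows(
  plan=[
    {"claw": 0.3, "dp": [0, 0, 0], "twist": [0, 0, 0]},
    {"claw": 0.0, "dp": [0, 0, 0], "twist": [0, 0, 0]},
    {"claw": 0, "dp": [0, 0, 0], "twist": [0, 0, 0]},
    {"claw": 0, "dp": [0, 0, -0.12], "twist": [0, 0, 0]},
    {"claw": 0, "dp": [0, 0, -0.304], "twist": [0, 0, 0]},
  ],
)

```text
time: 7.75
tcp_pos: [0.4548, -0.3998, 0.2786]
tool_rot: [[-1.0, 0.0, -0.003], [0.0, 1.0, 0.003], [0.003, 0.003, -1.0]]
ft_force: [0.7, -0.8, 0.8]
finger_gap: 0.0856
finger_force: 0.0
```

send_rows(
  plan=[
    {"claw": 0, "dp": [0, 0.12, -0.12], "twist": [0, 0, 0]},
    {"claw": 0, "dp": [-0.024, 0.3, -0.12], "twist": [0, 0, 0]},
    {"claw": 0, "dp": [-0.048, 0.48, -0.12], "twist": [0, 0, 0]},
    {"claw": 0, "dp": [-0.076, 0.66, -0.12], "twist": [0, 0, 0]},
    {"claw": 0, "dp": [-0.104, 0.84, -0.12], "twist": [0, 0, 0]},
  ],
)

```text
time: 8.25
tcp_pos: [0.481, -0.1884, 0.3102]
tool_rot: [[-1.0, 0.001, 0.001], [0.001, 1.0, -0.0], [-0.001, -0.0, -1.0]]
ft_force: [1.9, 0.5, 0.5]
finger_gap: 0.0853
finger_force: 0.0
```

In the tool's units: 0.102 m / 0.25 = 0.408, 0.09 m / 0.25 = 0.36.

send_rows(
  plan=[
    {"claw": 0, "dp": [0, 0.18, 0], "twist": [0, 0, 0]},
    {"claw": 0, "dp": [0, 0.36, 0], "twist": [0, 0, 0]},
    {"claw": 0, "dp": [0, 0.408, 0.08], "twist": [0, 0, 0]},
    {"claw": 0, "dp": [0, 0.408, 0.2], "twist": [0, 0, 0]},
    {"claw": 0, "dp": [0, 0.408, 0.2], "twist": [0, 0, 0]},
  ],
)

```text
time: 8.75
tcp_pos: [0.4807, -0.0873, 0.2578]
tool_rot: [[-1.0, -0.001, -0.004], [-0.001, 1.0, 0.001], [0.004, 0.001, -1.0]]
ft_force: [-0.5, -0.7, 0.6]
finger_gap: 0.0854
finger_force: 0.0
```

Run:
```python
from m import *
s=st()
for c in("scene","top","wrist"):
    im,d,C=snap(c,c+"_5.png"); print(c,"dark",lid(d,C,(.481,-.088)),"amber",lid(d,C,(.456,-.4),(.07,.095)))
```

```text
t 8.75 tcp [ 0.4807 -0.0873  0.2578] q [-0.31  0.52  2.03  0.    0.59 -1.89] F [-0.5 -0.7  0.6] gap 0.08540529478302632 0.0
[[-1.    -0.001 -0.004]
 [-0.001  1.     0.001]
 [ 0.004  0.001 -1.   ]]
scene dark [ 4.810e-01 -9.130e-02  2.390e-02  7.010e-02  1.480e+02  4.766e-01
 -9.140e-02] amber [ 4.548e-01 -4.019e-01  2.370e-02  8.410e-02  4.150e+02  4.539e-01
 -4.032e-01]
top dark None amber [ 4.567e-01 -4.013e-01  2.350e-02  8.570e-02  1.430e+02  4.572e-01
 -4.014e-01]
wrist dark [ 4.802e-01 -8.670e-02  2.370e-02  7.090e-02  4.708e+03  4.785e-01
 -8.630e-02] amber None
```

In the tool's units: 0.07 m / 0.25 = 0.28, 0.055 m / 0.25 = 0.22.

send_rows(
  plan=[
    {"claw": 0, "dp": [0, 0, 0.12], "twist": [0, 0, 0]},
    {"claw": 0, "dp": [0, 0, 0.22], "twist": [0, 0, 0]},
    {"claw": 0, "dp": [0, 0, 0.28], "twist": [0, 0, 0]},
    {"claw": 0.0, "dp": [0, 0, 0.28], "twist": [0, 0, 0]},
    {"claw": 0.25, "dp": [0, 0, 0.28], "twist": [0, 0, 0]},
  ],
)

```text
time: 9.4
tcp_pos: [0.4815, -0.0884, 0.1907]
tool_rot: [[-1.0, 0.001, 0.001], [0.001, 1.0, -0.0], [-0.001, -0.0, -1.0]]
ft_force: [-0.8, 0.4, 0.2]
finger_gap: 0.0731
finger_force: 0.0
```

In the tool's units: -0.03 m / 0.25 = -0.12, -0.01 m / 0.25 = -0.04.

send_rows(
  plan=[
    {"claw": 0.35, "dp": [0, 0, 0], "twist": [0, 0, 0]},
    {"claw": 0.5, "dp": [0, 0, 0], "twist": [0, 0, 0]},
    {"claw": 0.5, "dp": [0, 0, 0], "twist": [0, 0, 0]},
    {"claw": 0.5, "dp": [0, 0, -0.04], "twist": [0, 0, 0]},
    {"claw": 0.5, "dp": [0, 0, -0.12], "twist": [0, 0, 0]},
  ],
)

```text
time: 9.9
tcp_pos: [0.4809, -0.088, 0.22]
tool_rot: [[-1.0, 0.0, -0.002], [0.0, 1.0, 0.001], [0.002, 0.001, -1.0]]
ft_force: [-0.6, -1.2, -4.1]
finger_gap: 0.0496
finger_force: 33.0
```

In the tool's units: -0.14 m / 0.25 = -0.56, -0.1 m / 0.25 = -0.4.

send_rows(
  plan=[
    {"claw": 0.5, "dp": [0, 0, -0.12], "twist": [0, 0, 0]},
    {"claw": 0.5, "dp": [0, -0.08, -0.28], "twist": [0, 0, 0]},
    {"claw": 0.5, "dp": [0.02, -0.24, -0.36], "twist": [0, 0, 0]},
    {"claw": 0.5, "dp": [0.04, -0.4, -0.36], "twist": [0, 0, 0]},
    {"claw": 0.5, "dp": [0.08, -0.56, -0.36], "twist": [0, 0, 0]},
  ],
)

```text
time: 10.4
tcp_pos: [0.4608, -0.2291, 0.3116]
tool_rot: [[-1.0, -0.001, 0.002], [-0.001, 1.0, -0.001], [-0.002, -0.001, -1.0]]
ft_force: [1.5, 0.6, -2.4]
finger_gap: 0.0496
finger_force: 33.1
```

In the tool's units: 0.1 m / 0.25 = 0.4, 0.098 m / 0.25 = 0.392.

send_rows(
  plan=[
    {"claw": 0.5, "dp": [0.024, -0.16, 0], "twist": [0, 0, 0]},
    {"claw": 0.5, "dp": [0.024, -0.268, 0.12], "twist": [0, 0, 0]},
    {"claw": 0.5, "dp": [0.024, -0.268, 0.28], "twist": [0, 0, 0]},
    {"claw": 0.5, "dp": [0.024, -0.268, 0.392], "twist": [0, 0, 0]},
    {"claw": 0.5, "dp": [0.024, -0.268, 0.4], "twist": [0, 0, 0]},
  ],
)

```text
time: 10.9
tcp_pos: [0.4544, -0.2948, 0.2076]
tool_rot: [[-1.0, 0.001, -0.004], [0.001, 1.0, 0.003], [0.004, 0.003, -1.0]]
ft_force: [0.5, 0.4, -2.2]
finger_gap: 0.0497
finger_force: 33.2
```

In the tool's units: 0.006 m / 0.25 = 0.024, 0.003 m / 0.25 = 0.012.

send_rows(
  plan=[
    {"claw": 0.5, "dp": [0, 0, 0.012], "twist": [0, 0, 0]},
    {"claw": 0.5, "dp": [0, 0, 0.024], "twist": [0, 0, 0]},
    {"claw": 0.5, "dp": [0, 0, 0.024], "twist": [0, 0, 0]},
  ],
)

```text
time: 11.2
tcp_pos: [0.4555, -0.2949, 0.2052]
tool_rot: [[-1.0, -0.0, 0.002], [-0.0, 1.0, -0.002], [-0.002, -0.002, -1.0]]
ft_force: [0.4, 0.3, -2.6]
finger_gap: 0.0497
finger_force: 33.4
```

In the tool's units: -0.02 m / 0.25 = -0.08, 0.001 m / 0.25 = 0.004.

send_rows(
  plan=[
    {"claw": 0.5, "dp": [0, 0, 0.004], "twist": [0, 0, 0]},
    {"claw": 0.3, "dp": [0, 0, 0.004], "twist": [0, 0, 0]},
    {"claw": 0, "dp": [0, 0, 0.004], "twist": [0, 0, 0]},
    {"claw": 0, "dp": [0, 0, 0.004], "twist": [0, 0, 0]},
    {"claw": 0, "dp": [0, 0, -0.08], "twist": [0, 0, 0]},
  ],
)

```text
time: 11.7
tcp_pos: [0.4549, -0.2948, 0.2224]
tool_rot: [[-1.0, 0.0, -0.002], [0.0, 1.0, 0.002], [0.002, 0.002, -1.0]]
ft_force: [-0.1, -0.7, 0.7]
finger_gap: 0.0854
finger_force: 0.0
```

In the tool's units: 0.15 m / 0.25 = 0.6, 0.11 m / 0.25 = 0.44.

send_rows(
  plan=[
    {"claw": 0, "dp": [0, 0, -0.16], "twist": [0, 0, 0]},
    {"claw": 0.3, "dp": [-0.04, 0.12, -0.3], "twist": [0, 0, 0]},
    {"claw": 0.7, "dp": [-0.08, 0.28, -0.344], "twist": [0, 0, 0]},
    {"claw": 0.7, "dp": [-0.14, 0.44, -0.344], "twist": [0, 0, 0]},
    {"claw": 0.7, "dp": [-0.2, 0.6, -0.344], "twist": [0, 0, 0]},
  ],
)

```text
time: 12.2
tcp_pos: [0.5053, -0.1436, 0.3106]
tool_rot: [[-1.0, 0.001, 0.002], [0.001, 1.0, -0.001], [-0.002, -0.001, -1.0]]
ft_force: [0.6, 0.3, -0.1]
finger_gap: 0.0283
finger_force: 0.0
```

In the tool's units: 0.125 m / 0.25 = 0.5, 0.11 m / 0.25 = 0.44, 42 degrees / 60 = 0.7.

send_rows(
  plan=[
    {"claw": 0.7, "dp": [-0.06, 0.16, 0], "twist": [0, 0, 0.1417]},
    {"claw": 0.7, "dp": [-0.1, 0.32, 0], "twist": [0, 0, 0.2833]},
    {"claw": 0.7, "dp": [-0.14, 0.44, 0], "twist": [0, 0, 0.425]},
    {"claw": 0.7, "dp": [-0.14, 0.5, 0], "twist": [0, 0, 0.5667]},
    {"claw": 0.7, "dp": [-0.14, 0.5, 0], "twist": [0, 0, 0.7]},
  ],
)

```text
time: 12.7
tcp_pos: [0.5402, -0.0179, 0.3098]
tool_rot: [[-0.741, 0.672, 0.0], [0.672, 0.741, 0.0], [0.0, 0.0, -1.0]]
ft_force: [-0.0, -0.2, 0.1]
finger_gap: 0.0256
finger_force: 0.0
```

In the tool's units: 42 degrees / 60 = 0.7.

send_rows(
  plan=[
    {"claw": 0.7, "dp": [0, 0, 0], "twist": [0, 0, 0.1417]},
    {"claw": 0.7, "dp": [0, 0, 0], "twist": [0, 0, 0.2833]},
    {"claw": 0.7, "dp": [0, 0, 0], "twist": [0, 0, 0.425]},
    {"claw": 0.7, "dp": [0, 0, 0], "twist": [0, 0, 0.5667]},
    {"claw": 0.7, "dp": [0, 0, 0], "twist": [0, 0, 0.7]},
  ],
)

```text
time: 13.2
tcp_pos: [0.5402, -0.02, 0.3098]
tool_rot: [[-0.098, 0.995, 0.0], [0.995, 0.098, 0.0], [0.0, 0.0, -1.0]]
ft_force: [0.8, 0.4, -0.7]
finger_gap: 0.025
finger_force: 0.0
```

In the tool's units: 6 degrees / 60 = 0.1.

send_rows(
  plan=[
    {"claw": 0.7, "dp": [0, 0, 0], "twist": [0, 0, 0.1]},
    {"claw": 0.7, "dp": [0, 0, 0], "twist": [0, 0, 0.1]},
  ],
)

```text
time: 13.4
tcp_pos: [0.5402, -0.02, 0.3098]
tool_rot: [[0.002, 1.0, 0.0], [1.0, -0.002, 0.0], [0.0, 0.0, -1.0]]
ft_force: [0.7, -0.3, -0.1]
finger_gap: 0.0258
finger_force: 0.0
```

Run:
```python
from m import *
s=st()
for c in("scene","top","wrist"):
    im,d,C=snap(c,c+"_6.png"); print(c,"dark",lid(d,C,(.456,-.295),(.07,.095)),"amber",lid(d,C,(.456,-.4),(.07,.095)))
    X=cloud(d,C)
    m=(d>0)&(X[...,2]>.045)&(X[...,2]<.068)&(abs(X[...,0]-.54)<.012)&(abs(X[...,1]+.018)<.05); P=X[m]
    if len(P)>20: print(" handle",P.mean(0),P.min(0),P.max(0))
find(["tray_handle"],["scene","wrist"],{c:cal(c) for c in("scene","wrist")})
```

```text
t 13.4 tcp [ 0.5402 -0.02    0.3098] q [-0.16  0.49  1.87  0.    0.78 -0.16] F [ 0.7 -0.3 -0.1] gap 0.025759625769299948 0.0
[[ 0.002  1.     0.   ]
 [ 1.    -0.002  0.   ]
 [ 0.     0.    -1.   ]]
scene dark [ 4.554e-01 -2.976e-01  2.410e-02  8.400e-02  3.130e+02  4.540e-01
 -2.990e-01] amber [ 4.552e-01 -4.022e-01  2.370e-02  8.420e-02  4.160e+02  4.538e-01
 -4.034e-01]
 handle [ 0.54047193 -0.02390996  0.05917617] [ 0.53457122 -0.05758582  0.05168454] [0.55193764 0.01790401 0.06367833]
top dark [ 4.585e-01 -2.972e-01  2.390e-02  8.540e-02  1.590e+02  4.578e-01
 -2.966e-01] amber [ 4.579e-01 -4.017e-01  2.370e-02  8.500e-02  1.450e+02  4.571e-01
 -4.007e-01]
wrist dark None amber None
 handle [ 0.54125934 -0.01421408  0.06007752] [ 0.53482982 -0.0534909   0.05433321] [0.5519293  0.02006681 0.06289735]
tray_handle scene 0.67 [ 0.5388 -0.0227  0.0553]
tray_handle wrist 0.79 [ 0.5361 -0.0213  0.0554]
```

View pics/wrist_6.png

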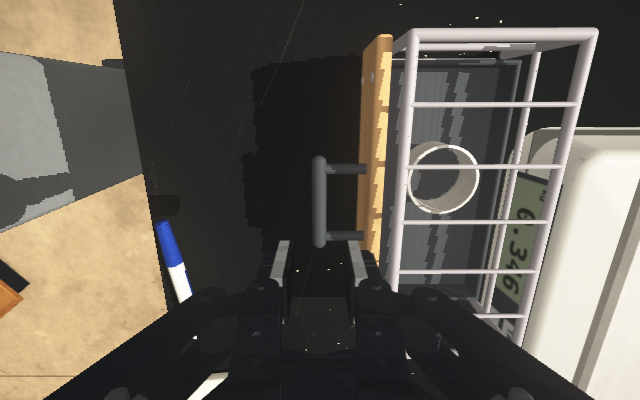

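The handle bar is at px (320,200), centred between the fingers. I'll lower and pinch.

In the tool's units: 0.097 m / 0.25 = 0.388, 0.085 m / 0.25 = 0.34.

send_rows(
  plan=[
    {"claw": 0.7, "dp": [0, 0, 0.14], "twist": [0, 0, 0]},
    {"claw": 0.7, "dp": [0, 0, 0.26], "twist": [0, 0, 0]},
    {"claw": 0.7, "dp": [0, 0, 0.34], "twist": [0, 0, 0]},
    {"claw": 0.7, "dp": [0, 0, 0.388], "twist": [0, 0, 0]},
    {"claw": 0.7, "dp": [0, 0, 0.388], "twist": [0, 0, 0]},
  ],
)

```text
time: 14.15
tcp_pos: [0.5401, -0.02, 0.2115]
tool_rot: [[-0.0, 1.0, -0.002], [1.0, 0.0, 0.0], [0.0, -0.002, -1.0]]
ft_force: [0.8, -0.0, 1.0]
finger_gap: 0.026
finger_force: 0.0
```

send_rows(
  plan=[
    {"claw": 0.85, "dp": [0, 0, 0], "twist": [0, 0, 0]},
    {"claw": 1, "dp": [0, 0, 0], "twist": [0, 0, 0]},
    {"claw": 1, "dp": [0, 0, 0], "twist": [0, 0, 0]},
  ],
  squeeze=30,
)

```text
time: 14.45
tcp_pos: [0.5404, -0.02, 0.2135]
tool_rot: [[-0.0, 1.0, 0.002], [1.0, 0.0, -0.0], [-0.0, 0.002, -1.0]]
ft_force: [1.3, 0.0, -0.4]
finger_gap: 0.0093
finger_force: 29.6
```

In the tool's units: -0.093 m / 0.25 = -0.372, -0.085 m / 0.25 = -0.34.

send_rows(
  plan=[
    {"claw": 1, "dp": [0, -0.06, 0], "twist": [0, 0, 0]},
    {"claw": 1, "dp": [0, -0.16, 0], "twist": [0, 0, 0]},
    {"claw": 1, "dp": [0, -0.26, 0], "twist": [0, 0, 0]},
    {"claw": 1, "dp": [0, -0.34, 0], "twist": [0, 0, 0]},
    {"claw": 1, "dp": [0, -0.372, 0], "twist": [0, 0, 0]},
  ],
)

```text
time: 14.95
tcp_pos: [0.4462, -0.0204, 0.2135]
tool_rot: [[0.0, 1.0, 0.002], [1.0, -0.0, -0.001], [-0.001, 0.002, -1.0]]
ft_force: [2.2, -5.9, -5.0]
finger_gap: 0.0099
finger_force: 29.7
```

In the tool's units: -0.006 m / 0.25 = -0.024, -0.004 m / 0.25 = -0.016.

send_rows(
  plan=[
    {"claw": 1, "dp": [0, -0.016, 0], "twist": [0, 0, 0]},
    {"claw": 1, "dp": [0, -0.024, 0], "twist": [0, 0, 0]},
    {"claw": 1, "dp": [0, -0.024, 0], "twist": [0, 0, 0]},
  ],
)

```text
time: 15.25
tcp_pos: [0.4413, -0.0205, 0.2134]
tool_rot: [[0.0, 1.0, 0.002], [1.0, -0.0, -0.001], [-0.001, 0.002, -1.0]]
ft_force: [-2.4, -8.3, 0.7]
finger_gap: 0.0102
finger_force: 30.2
```

In the tool's units: -0.11 m / 0.25 = -0.44, -0.07 m / 0.25 = -0.28.

send_rows(
  plan=[
    {"claw": 0.7, "dp": [0, 0, 0], "twist": [0, 0, 0]},
    {"claw": 0.7, "dp": [0, 0, 0], "twist": [0, 0, 0]},
    {"claw": 0.7, "dp": [0, 0, -0.12], "twist": [0, 0, 0]},
    {"claw": 0.7, "dp": [0, 0, -0.28], "twist": [0, 0, 0]},
    {"claw": 0.7, "dp": [0, 0, -0.44], "twist": [0, 0, 0]},
  ],
)

```text
time: 15.75
tcp_pos: [0.441, -0.0198, 0.3241]
tool_rot: [[0.0, 1.0, -0.001], [1.0, -0.0, 0.0], [0.0, -0.001, -1.0]]
ft_force: [0.3, -0.1, -0.5]
finger_gap: 0.0258
finger_force: 0.0
```

In the tool's units: 0.06 m / 0.25 = 0.24, 0.04 m / 0.25 = 0.16, -42 degrees / 60 = -0.7.

send_rows(
  plan=[
    {"claw": 0, "dp": [0, 0.08, 0], "twist": [0, 0, -0.1417]},
    {"claw": 0, "dp": [0, 0.16, 0], "twist": [0, 0, -0.2833]},
    {"claw": 0, "dp": [0, 0.24, 0], "twist": [0, 0, -0.425]},
    {"claw": 0, "dp": [0, 0.24, 0], "twist": [0, 0, -0.5667]},
    {"claw": 0, "dp": [0, 0.24, 0], "twist": [0, 0, -0.7]},
  ],
)

```text
time: 16.25
tcp_pos: [0.5015, -0.0198, 0.3228]
tool_rot: [[-0.674, 0.739, 0.0], [0.739, 0.674, 0.0], [-0.0, 0.0, -1.0]]
ft_force: [0.2, -0.9, -0.2]
finger_gap: 0.0855
finger_force: 0.0
```

In the tool's units: -42 degrees / 60 = -0.7.

send_rows(
  plan=[
    {"claw": 0, "dp": [0, 0, 0], "twist": [0, 0, -0.1417]},
    {"claw": 0, "dp": [0, 0, 0], "twist": [0, 0, -0.2833]},
    {"claw": 0, "dp": [0, 0, 0], "twist": [0, 0, -0.425]},
    {"claw": 0, "dp": [0, 0, 0], "twist": [0, 0, -0.5667]},
    {"claw": 0, "dp": [0, 0, 0], "twist": [0, 0, -0.7]},
  ],
)

```text
time: 16.75
tcp_pos: [0.5011, -0.0199, 0.3229]
tool_rot: [[-0.995, 0.099, 0.0], [0.099, 0.995, 0.0], [-0.0, 0.0, -1.0]]
ft_force: [0.1, -0.2, 0.1]
finger_gap: 0.0854
finger_force: 0.0
```

In the tool's units: -6 degrees / 60 = -0.1.

send_rows(
  plan=[
    {"claw": 0, "dp": [0, 0, 0], "twist": [0, 0, -0.1]},
    {"claw": 0, "dp": [0, 0, 0], "twist": [0, 0, -0.1]},
  ],
)

```text
time: 16.95
tcp_pos: [0.5011, -0.0199, 0.3229]
tool_rot: [[-1.0, -0.001, 0.0], [-0.001, 1.0, 0.0], [-0.0, 0.0, -1.0]]
ft_force: [0.6, 0.5, -0.3]
finger_gap: 0.0855
finger_force: 0.0
```

```bash
cat > r.py <<'E'
from m import *
def ring(c,d,C,c0,h,rad=.045):
    X=cloud(d,C); m=(d>0)&(np.hypot(X[...,0]-c0[0],X[...,1]-c0[1])<rad)&(X[...,2]>h[0])&(X[...,2]<h[1]); P=X[m]
    if len(P)<20: return print(c,"ring none",len(P))
    (a,b),r=cv2.minEnclosingCircle(P[:,:2].astype(np.float32)); f=circ(P[:,:2])
    print(c,"ring minenc",np.round([a,b,r],4),"fit",np.round(f,4),"n",len(P),"ztop",np.round(np.percentile(P[:,2],[50,95]),4),"rect",cv2.minAreaRect(P[:,:2].astype(np.float32)))
E
python3 - <<'E'
from r import *
s=st(); CC={}
for c in("scene","top","wrist"):
    im,d,C=snap(c,c+"_7.png"); CC[c]=C
    ring(c,d,C,(.54,-.004),(.037,.055))
    X=cloud(d,C); m=(d>0)&(X[...,2]>.07)&(X[...,2]<.081)&(abs(X[...,0]-.48)<.03)&(abs(X[...,1]+.018)<.1); P=X[m]
    if len(P)>20: print(" front x",np.percentile(P[:,0],[3,50,97]))
find(["round_cutter","tray_floor","tray_handle"],["scene","top","wrist"],CC)
E
```

```text
t 16.95 tcp [ 0.5011 -0.0199  0.3229] q [-0.17  0.43  1.95  0.    0.77 -1.74] F [ 0.6  0.5 -0.3] gap 0.08549733209832308 0.0
[[-1.    -0.001  0.   ]
 [-0.001  1.     0.   ]
 [-0.     0.    -1.   ]]
scene ring minenc [ 0.542  -0.0049  0.0303] fit [ 0.5411 -0.006   0.0269] n 96 ztop [0.0418 0.0448] rect ((0.542021632194519, -0.0050897300243377686), (0.05940394476056099, 0.053616687655448914), 62.41380310058594)
 front x [0.47693891 0.48076342 0.48632318]
top ring none 1
 front x [0.47982212 0.48311674 0.48635953]
wrist ring minenc [ 0.5404 -0.0025  0.0288] fit [ 0.5396 -0.0024  0.0268] n 728 ztop [0.0436 0.0449] rect ((0.5400179624557495, -0.002375531941652298), (0.05620555579662323, 0.055619750171899796), 42.796939849853516)
 front x [0.47573337 0.47991298 0.48527579]
round_cutter scene 0.59 [ 0.5399 -0.0056  0.016 ]
round_cutter scene 0.39 [ 0.4394 -0.0186  0.053 ]
round_cutter wrist 0.93 [ 0.5372 -0.0029  0.0117]
tray_floor scene 0.93 [ 0.5388 -0.0146  0.0118]
tray_floor top 0.83 [ 0.54   -0.0178  0.0139]
tray_floor wrist 0.89 [ 0.537  -0.0162  0.0173]
tray_handle scene 0.74 [ 0.4396 -0.0195  0.0544]
tray_handle wrist 0.67 [ 0.4383 -0.0188  0.0544]
```

View pics/wrist_7.png

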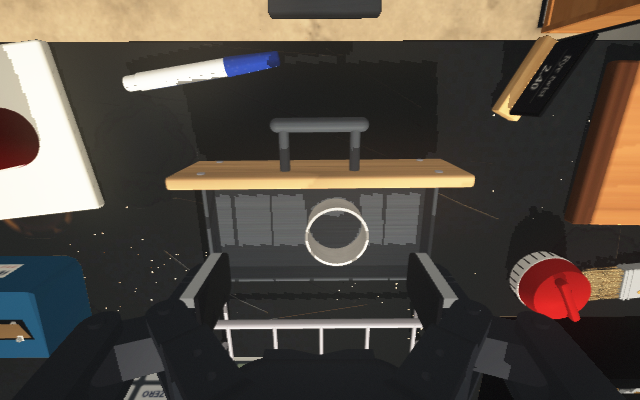

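The tray is fully out, with its front at x≈0.476. The round cutter shows at px (337,235), world about (0.541, -0.0035), with its top at 44 mm. I'll grasp it.

In the tool's units: 0.13 m / 0.25 = 0.52, -0.04 m / 0.25 = -0.16.

send_rows(
  plan=[
    {"claw": 0, "dp": [-0.08, 0.066, 0.08], "twist": [0, 0, 0]},
    {"claw": 0, "dp": [-0.16, 0.066, 0.2], "twist": [0, 0, 0]},
    {"claw": 0, "dp": [-0.16, 0.066, 0.34], "twist": [0, 0, 0]},
    {"claw": 0, "dp": [-0.16, 0.066, 0.46], "twist": [0, 0, 0]},
    {"claw": 0, "dp": [-0.16, 0.066, 0.52], "twist": [0, 0, 0]},
  ],
)

```text
time: 18.05
tcp_pos: [0.5408, -0.0034, 0.1902]
tool_rot: [[-1.0, 0.0, -0.003], [0.0, 1.0, 0.0], [0.003, 0.0, -1.0]]
ft_force: [0.6, 0.7, 0.7]
finger_gap: 0.0852
finger_force: 0.0
```

send_rows(
  plan=[
    {"claw": 0.1, "dp": [0, 0, 0], "twist": [0, 0, 0]},
    {"claw": 0.3, "dp": [0, 0, 0], "twist": [0, 0, 0]},
    {"claw": 0.45, "dp": [0, 0, 0], "twist": [0, 0, 0]},
    {"claw": 0.45, "dp": [0, 0, 0], "twist": [0, 0, 0]},
    {"claw": 0.45, "dp": [0, 0, 0], "twist": [0, 0, 0]},
  ],
  squeeze=22,
)

```text
time: 18.55
tcp_pos: [0.5414, -0.0035, 0.1937]
tool_rot: [[-1.0, 0.0, 0.002], [0.0, 1.0, -0.0], [-0.002, -0.0, -1.0]]
ft_force: [-1.0, 0.3, 7.0]
finger_gap: 0.0548
finger_force: 23.8
```

In the tool's units: -0.13 m / 0.25 = -0.52, -0.12 m / 0.25 = -0.48.

send_rows(
  plan=[
    {"claw": 0.45, "dp": [0, 0, -0.04], "twist": [0, 0, 0]},
    {"claw": 0.45, "dp": [0, 0, -0.16], "twist": [0, 0, 0]},
    {"claw": 0.45, "dp": [0, 0, -0.32], "twist": [0, 0, 0]},
    {"claw": 0.45, "dp": [0, 0, -0.48], "twist": [0, 0, 0]},
    {"claw": 0.45, "dp": [0, 0, -0.52], "twist": [0, 0, 0]},
  ],
)

```text
time: 19.05
tcp_pos: [0.5413, -0.0035, 0.3273]
tool_rot: [[-1.0, 0.0, 0.006], [0.0, 1.0, -0.001], [-0.006, -0.001, -1.0]]
ft_force: [0.1, -0.1, -1.7]
finger_gap: 0.0554
finger_force: 23.7
```

Run:
```python
from r import *
s=st()
im,d,C=snap("wrist","w8.png"); ring("wrist",d,C,(.541,-.0035),(.12,.19))
im,d,C=snap("scene","s8.png"); ring("scene",d,C,(.541,-.0035),(.12,.175))
cv2.imwrite("pics/s8c.png",cv2.resize(im[80:280,230:430],None,fx=3,fy=3))
im,d,C=snap("scene"); P=cloud(d,C); v=(d>0)
m=v&(abs(P[...,2]-.014)<.004)&(np.abs(P[...,1]-.343)<.125)&(np.abs(P[...,0]-.47)<.1)&(im[...,2].astype(int)-im[...,0]>40); print("board",cv2.minAreaRect(P[m][:,:2].astype(np.float32)),np.median(P[m][:,2]))
```

```text
t 19.05 tcp [ 0.5413 -0.0035  0.3273] q [-0.13  0.47  1.85  0.    0.82 -1.7 ] F [ 0.1 -0.1 -1.7] gap 0.055370171632683374 23.691330176079646
[[-1.     0.     0.006]
 [ 0.     1.    -0.001]
 [-0.006 -0.001 -1.   ]]
wrist ring minenc [ 0.5357 -0.0022  0.0416] fit [ 0.5401 -0.0022  0.0271] n 10327 ztop [0.1704 0.1859] rect ((0.5375912189483643, -0.003610581159591675), (0.06358366459608078, 0.06035053730010986), 48.93144226074219)
scene ring minenc [ 0.5374 -0.009   0.0387] fit [ 0.545  -0.0078  0.0287] n 244 ztop [0.1626 0.1743] rect ((0.5345869064331055, -0.008975286036729813), (0.07581505179405212, 0.04158369079232216), 83.7846450805664)
board ((0.46964988112449646, 0.3378041684627533), (0.22199299931526184, 0.14993688464164734), 88.28951263427734) 0.01362955965164504
```

View pics/s8c.png

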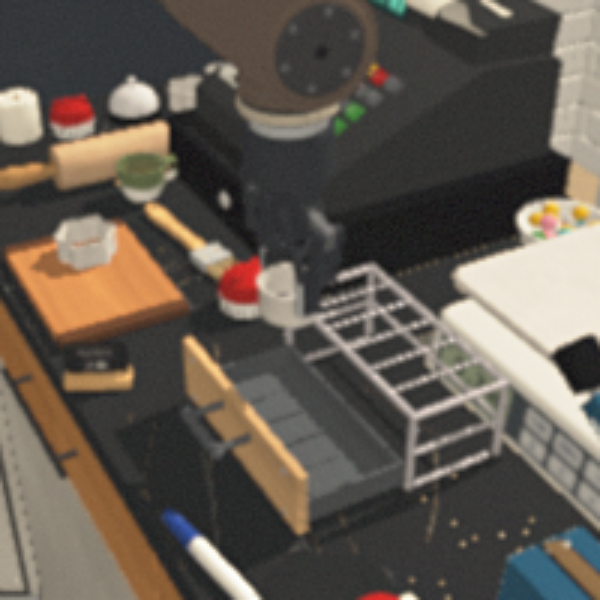

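The round cutter is held in the crop at px (282,292), and the tray is empty. I'll carry it to the free part of the board.

In the tool's units: 0.19 m / 0.25 = 0.76, 0.15 m / 0.25 = 0.6.

send_rows(
  plan=[
    {"claw": 0.45, "dp": [0.032, 0.12, 0], "twist": [0, 0, 0]},
    {"claw": 0.45, "dp": [0.08, 0.28, 0], "twist": [0, 0, 0]},
    {"claw": 0.45, "dp": [0.128, 0.44, 0], "twist": [0, 0, 0]},
    {"claw": 0.45, "dp": [0.176, 0.6, 0], "twist": [0, 0, 0]},
    {"claw": 0.45, "dp": [0.224, 0.76, 0], "twist": [0, 0, 0]},
  ],
)

```text
time: 19.7
tcp_pos: [0.4844, 0.1878, 0.321]
tool_rot: [[-1.0, 0.001, -0.003], [0.001, 1.0, -0.001], [0.003, -0.001, -1.0]]
ft_force: [0.6, 1.2, -0.4]
finger_gap: 0.0549
finger_force: 23.7
```

In the tool's units: 0.11 m / 0.25 = 0.44, 0.0985 m / 0.25 = 0.394.

send_rows(
  plan=[
    {"claw": 0.45, "dp": [0.048, 0.16, 0], "twist": [0, 0, 0]},
    {"claw": 0.45, "dp": [0.072, 0.32, 0.04], "twist": [0, 0, 0]},
    {"claw": 0.45, "dp": [0.08, 0.394, 0.16], "twist": [0, 0, 0]},
    {"claw": 0.45, "dp": [0.08, 0.394, 0.32], "twist": [0, 0, 0]},
    {"claw": 0.45, "dp": [0.08, 0.394, 0.44], "twist": [0, 0, 0]},
  ],
)

```text
time: 20.2
tcp_pos: [0.4641, 0.2854, 0.2093]
tool_rot: [[-1.0, -0.001, -0.003], [-0.001, 1.0, -0.002], [0.003, -0.001, -1.0]]
ft_force: [-0.1, 0.3, -0.8]
finger_gap: 0.0547
finger_force: 23.7
```

In the tool's units: 0.02 m / 0.25 = 0.08, 0.018 m / 0.25 = 0.072.

send_rows(
  plan=[
    {"claw": 0.45, "dp": [0, 0, 0.056], "twist": [0, 0, 0]},
    {"claw": 0.45, "dp": [0, 0, 0.072], "twist": [0, 0, 0]},
    {"claw": 0.45, "dp": [0, 0, 0.08], "twist": [0, 0, 0]},
    {"claw": 0.45, "dp": [0, 0, 0.08], "twist": [0, 0, 0]},
  ],
)

```text
time: 20.6
tcp_pos: [0.4649, 0.2847, 0.1932]
tool_rot: [[-1.0, 0.001, -0.001], [0.001, 1.0, -0.001], [0.001, -0.001, -1.0]]
ft_force: [-1.5, -0.0, 4.4]
finger_gap: 0.055
finger_force: 24.2
```

In the tool's units: -0.07 m / 0.25 = -0.28, -0.03 m / 0.25 = -0.12.

send_rows(
  plan=[
    {"claw": 0.25, "dp": [0, 0, 0], "twist": [0, 0, 0]},
    {"claw": 0.15, "dp": [0, 0, 0], "twist": [0, 0, 0]},
    {"claw": 0.15, "dp": [0, 0, 0], "twist": [0, 0, 0]},
    {"claw": 0.15, "dp": [0, 0, -0.12], "twist": [0, 0, 0]},
    {"claw": 0.1, "dp": [0, 0, -0.28], "twist": [0, 0, 0]},
  ],
)

```text
time: 21.1
tcp_pos: [0.4651, 0.2848, 0.262]
tool_rot: [[-1.0, 0.0, -0.004], [0.0, 1.0, -0.002], [0.004, -0.002, -1.0]]
ft_force: [0.6, -0.3, -0.2]
finger_gap: 0.077
finger_force: 0.0
```

In the tool's units: 0.1 m / 0.25 = 0.4, 0.06 m / 0.25 = 0.24.

send_rows(
  plan=[
    {"claw": 0, "dp": [0.04, 0.12, -0.12], "twist": [0, 0, 0]},
    {"claw": 0, "dp": [0.08, 0.24, -0.2], "twist": [0, 0, 0]},
    {"claw": 0, "dp": [0.12, 0.4, -0.2], "twist": [0, 0, 0]},
    {"claw": 0, "dp": [0.12, 0.4, -0.2], "twist": [0, 0, 0]},
  ],
)

```text
time: 21.5
tcp_pos: [0.4341, 0.3882, 0.3135]
tool_rot: [[-1.0, -0.003, 0.002], [-0.003, 1.0, 0.002], [-0.002, 0.002, -1.0]]
ft_force: [-0.3, -0.6, -0.1]
finger_gap: 0.0854
finger_force: 0.0
```

Run:
```python
from r import *
s=st(); CC={}
for c in("scene","top","wrist"):
    im,d,C=snap(c,c+"_9.png"); CC[c]=C
    ring(c,d,C,(.465,.285),(.037,.052)); ring(c,d,C,(.483,.3865),(.036,.055),.048)
    if c=="wrist": 
        np.savez("w9.npz",d=d,K=C[0],R=C[1],t=C[2])
        # rim outline: image pixels -> plane z=.044
        K,R,t=C
        o=np.full((500,500,3),0,np.uint8); g=np.mgrid[:500,:500]
        # rectified plan view at z=.044, 0.3mm/px around (.483,.387): rows=-x, cols=-y
        xs=.483+(250-g[0])*.0003; ys=.387+(250-g[1])*.0003
        W=np.stack([xs,ys,np.full_like(xs,.044)],-1)@R.T+t; p=W@K.T; 
        o=cv2.remap(im,(p[...,0]/p[...,2]).astype(np.float32),(p[...,1]/p[...,2]).astype(np.float32),1); cv2.imwrite("pics/plan.png",o)
find(["scalloped_cutter"],["scene","wrist"],CC)
```

```text
t 21.5 tcp [0.4341 0.3882 0.3135] q [ 0.62  0.54  1.76  0.    0.84 -0.96] F [-0.3 -0.6 -0.1] gap 0.08541522901065837 0.0
[[-1.    -0.003  0.002]
 [-0.003  1.     0.002]
 [-0.002  0.002 -1.   ]]
scene ring minenc [0.4629 0.2834 0.0298] fit [0.4643 0.2823 0.0267] n 68 ztop [0.0418 0.0454] rect ((0.4637226164340973, 0.28320232033729553), (0.05916621536016464, 0.051739148795604706), 80.39094543457031)
scene ring minenc [0.482  0.385  0.0387] fit [0.4828 0.3856 0.0318] n 90 ztop [0.0411 0.0452] rect ((0.4837465286254883, 0.3845311105251312), (0.06801087409257889, 0.07014065235853195), 15.074453353881836)
top ring minenc [0.4654 0.2828 0.0284] fit [0.4654 0.2824 0.0269] n 45 ztop [0.0437 0.0488] rect ((0.46487152576446533, 0.282871812582016), (0.055048588663339615, 0.05113654583692551), 89.00643157958984)
top ring minenc [0.4838 0.3851 0.0356] fit [0.4838 0.385  0.0316] n 62 ztop [0.0431 0.049 ] rect ((0.48429781198501587, 0.38501599431037903), (0.06389697641134262, 0.0683610737323761), 82.55980682373047)
wrist ring minenc [0.4629 0.2861 0.0289] fit [0.4626 0.2864 0.0268] n 859 ztop [0.0434 0.0449] rect ((0.4620479643344879, 0.2857847809791565), (0.05441214144229889, 0.05641369894146919), 24.102397918701172)
wrist ring minenc [0.4811 0.3892 0.0368] fit [0.4807 0.3892 0.032 ] n 1108 ztop [0.0434 0.0449] rect ((0.4811125695705414, 0.3894321322441101), (0.07288467139005661, 0.0660303458571434), 51.102481842041016)
scalloped_cutter scene 0.73 [0.4814 0.3861 0.0167]
```

View pics/plan.png

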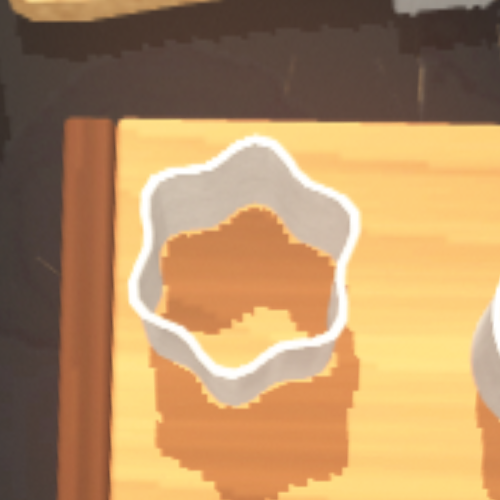

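View pics/wrist_9.png

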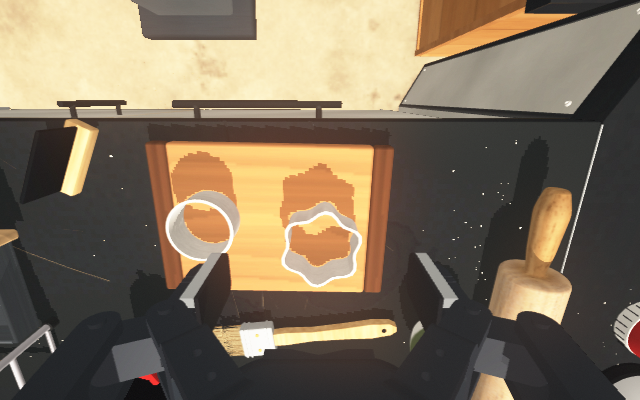

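In the plan view the scalloped rim's lobe tips run from px (232,377) to (257,140). The centre is about (0.483, 0.388) and its grip axis is turned about −6° from world y. The round cutter stands on the board at (0.465, 0.285).

In the tool's units: 0.08 m / 0.25 = 0.32, 0.003 m / 0.25 = 0.012, 6 degrees / 60 = 0.1.

send_rows(
  plan=[
    {"claw": 0, "dp": [-0.1, 0.012, 0.08], "twist": [0, 0, 0.1]},
    {"claw": 0, "dp": [-0.192, 0.012, 0.2], "twist": [0, 0, 0.1]},
    {"claw": 0, "dp": [-0.192, 0.012, 0.3], "twist": [0, 0, 0.1]},
    {"claw": 0, "dp": [-0.192, 0.012, 0.32], "twist": [0, 0, 0.1]},
  ],
)

```text
time: 22.15
tcp_pos: [0.4837, 0.3866, 0.2298]
tool_rot: [[-0.994, 0.107, -0.004], [0.107, 0.994, -0.003], [0.004, -0.003, -1.0]]
ft_force: [-0.5, -0.2, 0.2]
finger_gap: 0.0854
finger_force: 0.0
```

In the tool's units: 0.04 m / 0.25 = 0.16, 0.02 m / 0.25 = 0.08.

send_rows(
  plan=[
    {"claw": 0, "dp": [0, 0, 0.08], "twist": [0, 0, 0]},
    {"claw": 0, "dp": [0, 0, 0.16], "twist": [0, 0, 0]},
    {"claw": 0, "dp": [0, 0, 0.16], "twist": [0, 0, 0]},
  ],
)

```text
time: 22.45
tcp_pos: [0.483, 0.3873, 0.1915]
tool_rot: [[-0.994, 0.105, -0.003], [0.105, 0.994, -0.002], [0.003, -0.002, -1.0]]
ft_force: [-1.4, -0.7, 0.2]
finger_gap: 0.0854
finger_force: 0.0
```

send_rows(
  plan=[
    {"claw": 0.1, "dp": [0, 0, 0], "twist": [0, 0, 0]},
    {"claw": 0.25, "dp": [0, 0, 0], "twist": [0, 0, 0]},
    {"claw": 0.45, "dp": [0, 0, 0], "twist": [0, 0, 0]},
    {"claw": 0.45, "dp": [0, 0, 0], "twist": [0, 0, 0]},
    {"claw": 0.45, "dp": [0, 0, 0], "twist": [0, 0, 0]},
  ],
)

```text
time: 22.95
tcp_pos: [0.4835, 0.3882, 0.1946]
tool_rot: [[-0.994, 0.105, 0.002], [0.105, 0.994, 0.001], [-0.002, 0.002, -1.0]]
ft_force: [0.0, -0.2, 6.7]
finger_gap: 0.0644
finger_force: 23.4
```

In the tool's units: -0.13 m / 0.25 = -0.52, -0.12 m / 0.25 = -0.48.

send_rows(
  plan=[
    {"claw": 0.45, "dp": [0, 0, -0.04], "twist": [0, 0, 0]},
    {"claw": 0.45, "dp": [0, 0, -0.16], "twist": [0, 0, 0]},
    {"claw": 0.45, "dp": [0, 0, -0.32], "twist": [0, 0, 0]},
    {"claw": 0.45, "dp": [0, 0, -0.48], "twist": [0, 0, 0]},
    {"claw": 0.45, "dp": [0, 0, -0.52], "twist": [0, 0, 0]},
  ],
)

```text
time: 23.45
tcp_pos: [0.4834, 0.3881, 0.3282]
tool_rot: [[-0.994, 0.105, 0.006], [0.105, 0.994, 0.004], [-0.006, 0.005, -1.0]]
ft_force: [0.3, -0.1, -0.2]
finger_gap: 0.0644
finger_force: 24.7
```

Run:
```python
from r import *
s=st()
im,d,C=snap("wrist","w10.png")
im2,d,C=snap("scene"); cv2.imwrite("pics/both10.png",np.hstack([im[150:400,170:470],cv2.resize(im2[100:230,220:376],None,fx=250/130,fy=250/130)]))
```

```text
t 23.45 tcp [0.4834 0.3881 0.3282] q [ 0.57  0.56  1.65  0.    0.92 -0.9 ] F [ 0.3 -0.1 -0.2] gap 0.06437367783274403 24.70770147338044
[[-0.994  0.105  0.006]
 [ 0.105  0.994  0.004]
 [-0.006  0.005 -1.   ]]
```

View pics/both10.png

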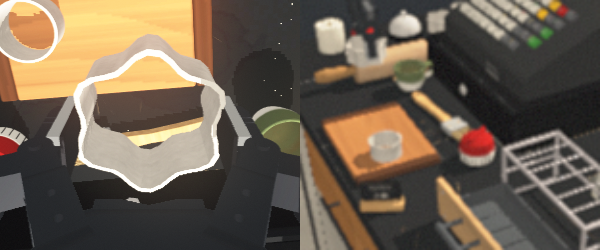

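The scalloped cutter is gripped squarely (left crop), and the round cutter stands on the board. I'll carry it to the tray.

In the tool's units: -6 degrees / 60 = -0.1.

send_rows(
  plan=[
    {"claw": 0.45, "dp": [0, 0, 0], "twist": [0, 0, -0.1]},
  ],
)

```text
time: 23.65
tcp_pos: [0.483, 0.3878, 0.3224]
tool_rot: [[-1.0, -0.0, -0.0], [-0.0, 1.0, -0.0], [0.0, -0.0, -1.0]]
ft_force: [0.5, -0.3, -1.2]
finger_gap: 0.0638
finger_force: 24.7
```

In the tool's units: -0.205 m / 0.25 = -0.82, -0.16 m / 0.25 = -0.64.

send_rows(
  plan=[
    {"claw": 0.45, "dp": [-0.016, -0.12, 0], "twist": [0, 0, 0]},
    {"claw": 0.45, "dp": [-0.036, -0.28, 0], "twist": [0, 0, 0]},
    {"claw": 0.45, "dp": [-0.06, -0.46, 0], "twist": [0, 0, 0]},
    {"claw": 0.45, "dp": [-0.084, -0.64, 0], "twist": [0, 0, 0]},
    {"claw": 0.45, "dp": [-0.108, -0.82, 0], "twist": [0, 0, 0]},
  ],
)

```text
time: 24.15
tcp_pos: [0.5099, 0.1813, 0.3214]
tool_rot: [[-1.0, -0.0, -0.002], [-0.0, 1.0, -0.0], [0.002, -0.0, -1.0]]
ft_force: [0.8, 0.2, -0.4]
finger_gap: 0.064
finger_force: 24.7
```

In the tool's units: -0.201 m / 0.25 = -0.804, -0.175 m / 0.25 = -0.7.

send_rows(
  plan=[
    {"claw": 0.45, "dp": [-0.024, -0.18, 0], "twist": [0, 0, 0]},
    {"claw": 0.45, "dp": [-0.048, -0.36, 0], "twist": [0, 0, 0]},
    {"claw": 0.45, "dp": [-0.072, -0.54, 0], "twist": [0, 0, 0]},
    {"claw": 0.45, "dp": [-0.096, -0.7, 0], "twist": [0, 0, 0]},
    {"claw": 0.45, "dp": [-0.106, -0.804, 0], "twist": [0, 0, 0]},
  ],
)

```text
time: 24.65
tcp_pos: [0.5366, -0.0206, 0.3214]
tool_rot: [[-1.0, 0.002, -0.002], [0.002, 1.0, 0.0], [0.002, 0.0, -1.0]]
ft_force: [0.5, 0.4, -0.7]
finger_gap: 0.0643
finger_force: 24.7
```

In the tool's units: 0.11 m / 0.25 = 0.44, 0.09 m / 0.25 = 0.36.

send_rows(
  plan=[
    {"claw": 0.45, "dp": [0, 0, 0.12], "twist": [0, 0, 0]},
    {"claw": 0.45, "dp": [0, 0, 0.24], "twist": [0, 0, 0]},
    {"claw": 0.45, "dp": [0, 0, 0.36], "twist": [0, 0, 0]},
    {"claw": 0.45, "dp": [0, 0, 0.44], "twist": [0, 0, 0]},
    {"claw": 0.45, "dp": [0, 0, 0.44], "twist": [0, 0, 0]},
  ],
)

```text
time: 25.15
tcp_pos: [0.5358, -0.018, 0.2094]
tool_rot: [[-1.0, 0.0, -0.006], [0.0, 1.0, 0.001], [0.006, 0.001, -1.0]]
ft_force: [0.5, -0.0, -0.2]
finger_gap: 0.064
finger_force: 24.8
```

In the tool's units: 0.02 m / 0.25 = 0.08, 0.018 m / 0.25 = 0.072.

send_rows(
  plan=[
    {"claw": 0.45, "dp": [0, 0, 0.04], "twist": [0, 0, 0]},
    {"claw": 0.45, "dp": [0, 0, 0.072], "twist": [0, 0, 0]},
    {"claw": 0.45, "dp": [0, 0, 0.08], "twist": [0, 0, 0]},
    {"claw": 0.45, "dp": [0, 0, 0.08], "twist": [0, 0, 0]},
  ],
)

```text
time: 25.55
tcp_pos: [0.5372, -0.0179, 0.1938]
tool_rot: [[-1.0, 0.0, 0.003], [0.0, 1.0, -0.0], [-0.003, -0.0, -1.0]]
ft_force: [1.1, 1.6, 6.9]
finger_gap: 0.0642
finger_force: 25.5
```

In the tool's units: -0.07 m / 0.25 = -0.28, -0.03 m / 0.25 = -0.12.

send_rows(
  plan=[
    {"claw": 0.15, "dp": [0, 0, 0], "twist": [0, 0, 0]},
    {"claw": 0, "dp": [0, 0, 0], "twist": [0, 0, 0]},
    {"claw": 0, "dp": [0, 0, 0], "twist": [0, 0, 0]},
    {"claw": 0, "dp": [0, 0, -0.12], "twist": [0, 0, 0]},
    {"claw": 0, "dp": [0, 0, -0.28], "twist": [0, 0, 0]},
  ],
)

```text
time: 26.05
tcp_pos: [0.5364, -0.018, 0.262]
tool_rot: [[-1.0, 0.0, -0.004], [0.0, 1.0, 0.001], [0.004, 0.001, -1.0]]
ft_force: [0.3, -0.0, 1.0]
finger_gap: 0.0853
finger_force: 0.0
```

In the tool's units: 0.096 m / 0.25 = 0.384, -0.001 m / 0.25 = -0.004, 42 degrees / 60 = 0.7.

send_rows(
  plan=[
    {"claw": 0, "dp": [0.12, -0.004, -0.16], "twist": [0, 0, 0.1417]},
    {"claw": 0.7, "dp": [0.24, -0.008, -0.24], "twist": [0, 0, 0.2833]},
    {"claw": 0.7, "dp": [0.36, -0.008, -0.24], "twist": [0, 0, 0.425]},
    {"claw": 0.7, "dp": [0.384, -0.008, -0.24], "twist": [0, 0, 0.5667]},
    {"claw": 0.7, "dp": [0.384, -0.008, -0.24], "twist": [0, 0, 0.7]},
  ],
)

```text
time: 26.55
tcp_pos: [0.4395, -0.0199, 0.3232]
tool_rot: [[-0.739, 0.674, 0.0], [0.674, 0.739, -0.0], [-0.0, 0.0, -1.0]]
ft_force: [1.0, 0.3, 0.1]
finger_gap: 0.0285
finger_force: 0.0
```

In the tool's units: 42 degrees / 60 = 0.7.

send_rows(
  plan=[
    {"claw": 0.7, "dp": [0, 0, 0], "twist": [0, 0, 0.1417]},
    {"claw": 0.7, "dp": [0, 0, 0], "twist": [0, 0, 0.2833]},
    {"claw": 0.7, "dp": [0, 0, 0], "twist": [0, 0, 0.425]},
    {"claw": 0.7, "dp": [0, 0, 0], "twist": [0, 0, 0.5667]},
    {"claw": 0.7, "dp": [0, 0, 0], "twist": [0, 0, 0.7]},
  ],
)

```text
time: 27.05
tcp_pos: [0.4406, -0.02, 0.3227]
tool_rot: [[-0.098, 0.995, -0.0], [0.995, 0.098, 0.0], [0.0, -0.0, -1.0]]
ft_force: [-0.2, 0.8, -0.5]
finger_gap: 0.0255
finger_force: 0.0
```

In the tool's units: 6 degrees / 60 = 0.1.

send_rows(
  plan=[
    {"claw": 0.7, "dp": [0, 0, 0], "twist": [0, 0, 0.1]},
    {"claw": 0.7, "dp": [0, 0, 0], "twist": [0, 0, 0.1]},
  ],
)

```text
time: 27.25
tcp_pos: [0.4406, -0.02, 0.3227]
tool_rot: [[0.002, 1.0, -0.0], [1.0, -0.002, 0.0], [0.0, -0.0, -1.0]]
ft_force: [0.3, 0.0, -0.8]
finger_gap: 0.0257
finger_force: 0.0
```

Run:
```python
from r import *
s=st()
for c in("scene","wrist"):
    im,d,C=snap(c,c+"_11.png"); ring(c,d,C,(.537,-.018),(.036,.055),.048)
    X=cloud(d,C)
    m=(d>0)&(X[...,2]>.045)&(X[...,2]<.068)&(abs(X[...,0]-.441)<.012)&(abs(X[...,1]+.018)<.05); P=X[m]
    if len(P)>20: print(" handle",P.mean(0),P.min(0),P.max(0))
```

```text
t 27.25 tcp [ 0.4406 -0.02    0.3227] q [-0.2   0.36  2.09  0.    0.7  -0.19] F [ 0.3  0.  -0.8] gap 0.025737736439895905 0.0
[[ 0.002  1.    -0.   ]
 [ 1.    -0.002  0.   ]
 [ 0.    -0.    -1.   ]]
scene ring minenc [ 0.5375 -0.0202  0.0367] fit [ 0.537  -0.0199  0.0317] n 125 ztop [0.0415 0.0447] rect ((0.5399107933044434, -0.01944519206881523), (0.066991426050663, 0.06788370013237), 89.232421875)
 handle [ 0.44260254 -0.02532281  0.05913681] [ 0.43708846 -0.05783403  0.05365309] [0.45279659 0.01027625 0.06215724]
wrist ring minenc [ 0.5356 -0.0164  0.0367] fit [ 0.535  -0.0164  0.032 ] n 1208 ztop [0.0434 0.045 ] rect ((0.5354411005973816, -0.016555100679397583), (0.06576864421367645, 0.07254257798194885), 88.5383529663086)
 handle [ 0.44298456 -0.0149274   0.06020871] [ 0.43663868 -0.05475109  0.05500034] [0.45299486 0.01948609 0.06328323]
```

View pics/wrist_11.png

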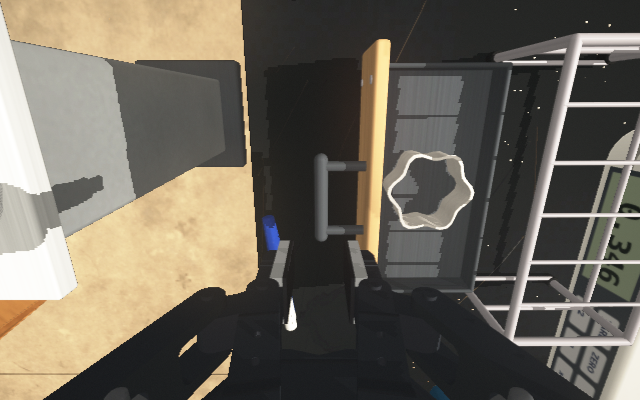

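The scalloped cutter lies flat in the tray at px (430,190). The handle is between the fingers at px (321,197), so I'll pinch it and push the tray home.

In the tool's units: 0.11 m / 0.25 = 0.44, 0.0015 m / 0.25 = 0.006.

send_rows(
  plan=[
    {"claw": 0.7, "dp": [0, 0.006, 0.16], "twist": [0, 0, 0]},
    {"claw": 0.7, "dp": [0, 0.006, 0.3], "twist": [0, 0, 0]},
    {"claw": 0.7, "dp": [0, 0.006, 0.4], "twist": [0, 0, 0]},
    {"claw": 0.7, "dp": [0, 0.006, 0.44], "twist": [0, 0, 0]},
    {"claw": 0.7, "dp": [0, 0.006, 0.44], "twist": [0, 0, 0]},
  ],
)

```text
time: 27.85
tcp_pos: [0.4422, -0.02, 0.2119]
tool_rot: [[-0.001, 1.0, -0.002], [1.0, 0.001, 0.001], [0.001, -0.002, -1.0]]
ft_force: [0.5, 0.4, 1.3]
finger_gap: 0.0257
finger_force: 0.0
```

send_rows(
  plan=[
    {"claw": 0.85, "dp": [0, 0, 0], "twist": [0, 0, 0]},
    {"claw": 1, "dp": [0, 0, 0], "twist": [0, 0, 0]},
    {"claw": 1, "dp": [0, 0, 0], "twist": [0, 0, 0]},
  ],
  squeeze=30,
)

```text
time: 28.15
tcp_pos: [0.4423, -0.02, 0.2136]
tool_rot: [[-0.0, 1.0, 0.002], [1.0, 0.0, -0.0], [-0.0, 0.002, -1.0]]
ft_force: [0.2, -0.4, 2.0]
finger_gap: 0.0095
finger_force: 29.8
```

In the tool's units: 0.085 m / 0.25 = 0.34, 0.075 m / 0.25 = 0.3.

send_rows(
  plan=[
    {"claw": 1, "dp": [0, 0.04, 0], "twist": [0, 0, 0]},
    {"claw": 1, "dp": [0, 0.12, 0], "twist": [0, 0, 0]},
    {"claw": 1, "dp": [0, 0.22, 0], "twist": [0, 0, 0]},
    {"claw": 1, "dp": [0, 0.3, 0], "twist": [0, 0, 0]},
    {"claw": 1, "dp": [0, 0.34, 0], "twist": [0, 0, 0]},
  ],
)

```text
time: 28.65
tcp_pos: [0.5286, -0.0196, 0.2136]
tool_rot: [[-0.0, 1.0, 0.002], [1.0, 0.0, 0.0], [0.0, 0.002, -1.0]]
ft_force: [-2.2, 4.0, 7.0]
finger_gap: 0.0098
finger_force: 30.4
```

In the tool's units: 0.013 m / 0.25 = 0.052, 0.01 m / 0.25 = 0.04.

send_rows(
  plan=[
    {"claw": 1, "dp": [0, 0.02, 0], "twist": [0, 0, 0]},
    {"claw": 1, "dp": [0, 0.04, 0], "twist": [0, 0, 0]},
    {"claw": 1, "dp": [0, 0.052, 0], "twist": [0, 0, 0]},
    {"claw": 1, "dp": [0, 0.052, 0], "twist": [0, 0, 0]},
  ],
)

```text
time: 29.05
tcp_pos: [0.5405, -0.0195, 0.2136]
tool_rot: [[-0.0, 1.0, 0.001], [1.0, 0.0, 0.0], [0.0, 0.001, -1.0]]
ft_force: [0.4, 5.2, 4.9]
finger_gap: 0.0099
finger_force: 30.2
```

Next, small pushes until the stop shows up as a force.

In the tool's units: 0.002 m / 0.25 = 0.008, 0.001 m / 0.25 = 0.004.

send_rows(
  plan=[
    {"claw": 1, "dp": [0, 0.004, 0], "twist": [0, 0, 0]},
    {"claw": 1, "dp": [0, 0.008, 0], "twist": [0, 0, 0]},
    {"claw": 1, "dp": [0, 0.008, 0], "twist": [0, 0, 0]},
  ],
)

```text
time: 29.35
tcp_pos: [0.5412, -0.0196, 0.2135]
tool_rot: [[-0.0, 1.0, -0.003], [1.0, 0.0, 0.001], [0.001, -0.003, -1.0]]
ft_force: [-10.1, 3.5, 11.1]
finger_gap: 0.0096
finger_force: 30.8
```

send_rows(
  plan=[
    {"claw": 0.7, "dp": [0, 0, 0], "twist": [0, 0, 0]},
    {"claw": 0.7, "dp": [0, -0.004, 0], "twist": [0, 0, 0]},
    {"claw": 0.7, "dp": [0, -0.008, -0.12], "twist": [0, 0, 0]},
    {"claw": 0.7, "dp": [0, -0.008, -0.28], "twist": [0, 0, 0]},
    {"claw": 0.7, "dp": [0, -0.008, -0.44], "twist": [0, 0, 0]},
  ],
)

```text
time: 29.85
tcp_pos: [0.5402, -0.0201, 0.324]
tool_rot: [[0.0, 1.0, -0.0], [1.0, -0.0, 0.0], [0.0, -0.0, -1.0]]
ft_force: [0.0, 0.4, 0.6]
finger_gap: 0.0258
finger_force: 0.0
```

In the tool's units: -42 degrees / 60 = -0.7.

send_rows(
  plan=[
    {"claw": 0.4, "dp": [0, 0, 0], "twist": [0, 0, -0.1417]},
    {"claw": 0, "dp": [0, 0, 0], "twist": [0, 0, -0.2833]},
    {"claw": 0, "dp": [0, 0, 0], "twist": [0, 0, -0.425]},
    {"claw": 0, "dp": [0, 0, 0], "twist": [0, 0, -0.5667]},
    {"claw": 0, "dp": [0, 0, 0], "twist": [0, 0, -0.7]},
  ],
)

```text
time: 30.35
tcp_pos: [0.5403, -0.0201, 0.323]
tool_rot: [[-0.673, 0.739, 0.001], [0.739, 0.673, -0.0], [-0.001, 0.001, -1.0]]
ft_force: [1.3, 0.2, -0.1]
finger_gap: 0.0856
finger_force: 0.0
```

In the tool's units: -42 degrees / 60 = -0.7.

send_rows(
  plan=[
    {"claw": 0, "dp": [0, 0, 0], "twist": [0, 0, -0.1417]},
    {"claw": 0, "dp": [0, 0, 0], "twist": [0, 0, -0.2833]},
    {"claw": 0, "dp": [0, 0, 0], "twist": [0, 0, -0.425]},
    {"claw": 0, "dp": [0, 0, 0], "twist": [0, 0, -0.5667]},
    {"claw": 0, "dp": [0, 0, 0], "twist": [0, 0, -0.7]},
  ],
)

```text
time: 30.85
tcp_pos: [0.5403, -0.0201, 0.3229]
tool_rot: [[-0.995, 0.099, 0.001], [0.099, 0.995, -0.0], [-0.001, 0.0, -1.0]]
ft_force: [-0.2, 0.0, 0.1]
finger_gap: 0.0857
finger_force: 0.0
```

In the tool's units: -6 degrees / 60 = -0.1.

send_rows(
  plan=[
    {"claw": 0, "dp": [0, 0, 0], "twist": [0, 0, -0.1]},
    {"claw": 0, "dp": [0, 0, 0], "twist": [0, 0, -0.1]},
  ],
)

```text
time: 31.05
tcp_pos: [0.5403, -0.0201, 0.3229]
tool_rot: [[-1.0, -0.001, 0.001], [-0.001, 1.0, -0.0], [-0.001, -0.0, -1.0]]
ft_force: [-0.3, 0.4, 0.8]
finger_gap: 0.0851
finger_force: 0.0
```

In the tool's units: -0.19 m / 0.25 = -0.76, -0.15 m / 0.25 = -0.6.

send_rows(
  plan=[
    {"claw": 0, "dp": [0.04, -0.12, 0], "twist": [0, 0, 0]},
    {"claw": 0, "dp": [0.08, -0.28, 0], "twist": [0, 0, 0]},
    {"claw": 0, "dp": [0.14, -0.44, 0], "twist": [0, 0, 0]},
    {"claw": 0, "dp": [0.2, -0.6, 0], "twist": [0, 0, 0]},
    {"claw": 0, "dp": [0.26, -0.76, 0], "twist": [0, 0, 0]},
  ],
)

```text
time: 31.55
tcp_pos: [0.4744, -0.2115, 0.3229]
tool_rot: [[-1.0, 0.004, 0.001], [0.004, 1.0, -0.0], [-0.001, -0.0, -1.0]]
ft_force: [1.1, 1.4, 0.2]
finger_gap: 0.0853
finger_force: 0.0
```

In the tool's units: -0.085 m / 0.25 = -0.34, -0.04 m / 0.25 = -0.16.

send_rows(
  plan=[
    {"claw": 0, "dp": [0.048, -0.16, 0], "twist": [0, 0, 0]},
    {"claw": 0, "dp": [0.08, -0.34, 0], "twist": [0, 0, 0]},
    {"claw": 0, "dp": [0.08, -0.34, 0.08], "twist": [0, 0, 0]},
    {"claw": 0, "dp": [0.08, -0.34, 0.08], "twist": [0, 0, 0]},
    {"claw": 0, "dp": [0.08, -0.34, 0.08], "twist": [0, 0, 0]},
  ],
)

```text
time: 32.05
tcp_pos: [0.4552, -0.2947, 0.3027]
tool_rot: [[-1.0, 0.002, -0.001], [0.002, 1.0, 0.001], [0.001, 0.001, -1.0]]
ft_force: [-0.3, -0.0, 0.1]
finger_gap: 0.0853
finger_force: 0.0
```

Run:
```python
from r import *
s=st(); CC={}
for c in("scene","top","wrist"):
    im,d,C=snap(c,c+"_12.png"); CC[c]=C; print(c,"dark",lid(d,C,(.456,-.295),(.07,.095)),"amber",lid(d,C,(.456,-.4),(.07,.095)))
    X=cloud(d,C); m=(d>0)&(X[...,2]>.07)&(X[...,2]<.081)&(abs(X[...,0]-.58)<.03)&(abs(X[...,1]+.018)<.1); P=X[m]
    if len(P)>20: print(" front x",np.percentile(P[:,0],[3,50,97]))
find(["tray_handle","scalloped_cutter"],["scene","top"],CC)
z=np.load("scene_d0.npy"); X=cloud(z,cal("scene")); m=(z>0)&(X[...,2]>.07)&(X[...,2]<.081)&(abs(X[...,0]-.58)<.03)&(abs(X[...,1]+.018)<.1);print("scene initial",np.percentile(X[m][:,0],[3,50,97]))
```

```text
t 32.05 tcp [ 0.4552 -0.2947  0.3027] q [-0.7   0.51  1.87  0.    0.77 -2.27] F [-0.3 -0.   0.1] gap 0.08532366437441065 0.0
[[-1.     0.002 -0.001]
 [ 0.002  1.     0.001]
 [ 0.001  0.001 -1.   ]]
scene dark [ 4.554e-01 -2.980e-01  2.390e-02  8.420e-02  3.110e+02  4.542e-01
 -2.990e-01] amber [ 4.547e-01 -4.026e-01  2.420e-02  8.420e-02  4.170e+02  4.539e-01
 -4.034e-01]
 front x [0.57461802 0.57703137 0.58007014]
top dark [ 0.461  -0.2893  0.0206  0.082  12.      0.4715 -0.2878] amber None
 front x [0.57729639 0.58232691 0.58749619]
wrist dark [ 4.546e-01 -2.940e-01  2.360e-02  8.490e-02  3.575e+03  4.529e-01
 -2.938e-01] amber [ 4.541e-01 -3.983e-01  2.370e-02  8.480e-02  3.658e+03  4.527e-01
 -3.970e-01]
 front x [0.57435346 0.57644934 0.58307741]
tray_handle scene 0.85 [ 0.5383 -0.0212  0.0569]
tray_handle top 0.65 [ 0.5427 -0.0185  0.061 ]
scalloped_cutter top 0.59 [ 0.6386 -0.0197  0.0139]
scene initial [0.57532503 0.57929529 0.58582368]
```

The tray is home, since its front matches the starting reading. I'll return the dark jar.

In the tool's units: 0.1 m / 0.25 = 0.4, 0.095 m / 0.25 = 0.38.

send_rows(
  plan=[
    {"claw": 0, "dp": [0, 0, 0.14], "twist": [0, 0, 0]},
    {"claw": 0, "dp": [0, 0, 0.28], "twist": [0, 0, 0]},
    {"claw": 0, "dp": [0, 0, 0.38], "twist": [0, 0, 0]},
    {"claw": 0, "dp": [0, 0, 0.4], "twist": [0, 0, 0]},
    {"claw": 0.1, "dp": [0, 0, 0.4], "twist": [0, 0, 0]},
  ],
)

```text
time: 32.9
tcp_pos: [0.4553, -0.295, 0.2025]
tool_rot: [[-1.0, 0.0, -0.001], [0.0, 1.0, 0.001], [0.001, 0.001, -1.0]]
ft_force: [-0.1, 0.1, -0.3]
finger_gap: 0.0768
finger_force: 0.0
```

In the tool's units: -0.01 m / 0.25 = -0.04.

send_rows(
  plan=[
    {"claw": 0.3, "dp": [0, 0, 0], "twist": [0, 0, 0]},
    {"claw": 0.5, "dp": [0, 0, 0], "twist": [0, 0, 0]},
    {"claw": 0.5, "dp": [0, 0, 0], "twist": [0, 0, 0]},
    {"claw": 0.5, "dp": [0, 0, 0], "twist": [0, 0, 0]},
    {"claw": 0.5, "dp": [0, 0, -0.04], "twist": [0, 0, 0]},
  ],
)

```text
time: 33.4
tcp_pos: [0.455, -0.2949, 0.2132]
tool_rot: [[-1.0, 0.0, -0.0], [0.0, 1.0, 0.0], [0.0, 0.0, -1.0]]
ft_force: [0.2, -0.1, -2.8]
finger_gap: 0.0502
finger_force: 32.9
```

In the tool's units: 0.11 m / 0.25 = 0.44, -0.09 m / 0.25 = -0.36.

send_rows(
  plan=[
    {"claw": 0.5, "dp": [0, 0, -0.12], "twist": [0, 0, 0]},
    {"claw": 0.5, "dp": [0, 0, -0.28], "twist": [0, 0, 0]},
    {"claw": 0.5, "dp": [-0.02, 0.12, -0.36], "twist": [0, 0, 0]},
    {"claw": 0.5, "dp": [-0.04, 0.28, -0.36], "twist": [0, 0, 0]},
    {"claw": 0.5, "dp": [-0.064, 0.44, -0.36], "twist": [0, 0, 0]},
  ],
)

```text
time: 33.9
tcp_pos: [0.4708, -0.1839, 0.3045]
tool_rot: [[-1.0, 0.002, 0.002], [0.002, 1.0, -0.001], [-0.002, -0.001, -1.0]]
ft_force: [0.4, 0.1, -3.3]
finger_gap: 0.0498
finger_force: 32.9
```

In the tool's units: 0.0965 m / 0.25 = 0.386, 0.095 m / 0.25 = 0.38.

send_rows(
  plan=[
    {"claw": 0.5, "dp": [-0.02, 0.16, 0], "twist": [0, 0, 0]},
    {"claw": 0.5, "dp": [-0.032, 0.32, 0], "twist": [0, 0, 0]},
    {"claw": 0.5, "dp": [-0.04, 0.386, 0.12], "twist": [0, 0, 0]},
    {"claw": 0.5, "dp": [-0.04, 0.386, 0.26], "twist": [0, 0, 0]},
    {"claw": 0.5, "dp": [-0.04, 0.386, 0.38], "twist": [0, 0, 0]},
  ],
)

```text
time: 34.4
tcp_pos: [0.4811, -0.0876, 0.2077]
tool_rot: [[-1.0, -0.001, 0.001], [-0.001, 1.0, -0.0], [-0.001, -0.0, -1.0]]
ft_force: [0.4, -0.2, -2.9]
finger_gap: 0.0499
finger_force: 32.9
```

In the tool's units: 0.018 m / 0.25 = 0.072, 0.016 m / 0.25 = 0.064.

send_rows(
  plan=[
    {"claw": 0.5, "dp": [0, 0, 0.04], "twist": [0, 0, 0]},
    {"claw": 0.5, "dp": [0, 0, 0.064], "twist": [0, 0, 0]},
    {"claw": 0.5, "dp": [0, 0, 0.072], "twist": [0, 0, 0]},
    {"claw": 0.5, "dp": [0, 0, 0.072], "twist": [0, 0, 0]},
  ],
)

```text
time: 34.8
tcp_pos: [0.4814, -0.0887, 0.1907]
tool_rot: [[-1.0, 0.0, 0.001], [0.0, 1.0, -0.0], [-0.001, -0.0, -1.0]]
ft_force: [-0.5, -0.9, -3.3]
finger_gap: 0.0497
finger_force: 33.0
```

In the tool's units: 0.0015 m / 0.25 = 0.006, 0.001 m / 0.25 = 0.004.

send_rows(
  plan=[
    {"claw": 0.5, "dp": [0, 0, 0.004], "twist": [0, 0, 0]},
    {"claw": 0.5, "dp": [0, 0, 0.006], "twist": [0, 0, 0]},
    {"claw": 0.3, "dp": [0, 0, 0.006], "twist": [0, 0, 0]},
    {"claw": 0, "dp": [0, 0, 0.006], "twist": [0, 0, 0]},
    {"claw": 0, "dp": [0, 0, 0.006], "twist": [0, 0, 0]},
  ],
)

```text
time: 35.3
tcp_pos: [0.4813, -0.0886, 0.1886]
tool_rot: [[-1.0, 0.0, 0.001], [0.0, 1.0, -0.0], [-0.001, -0.0, -1.0]]
ft_force: [0.4, 0.3, -0.4]
finger_gap: 0.0848
finger_force: 0.0
```

In the tool's units: -0.1215 m / 0.25 = -0.486, -0.11 m / 0.25 = -0.44.

send_rows(
  plan=[
    {"claw": 0, "dp": [0, 0, -0.12], "twist": [0, 0, 0]},
    {"claw": 0, "dp": [0, 0, -0.28], "twist": [0, 0, 0]},
    {"claw": 0, "dp": [0, -0.04, -0.44], "twist": [0, 0, 0]},
    {"claw": 0, "dp": [0.012, -0.16, -0.486], "twist": [0, 0, 0]},
    {"claw": 0, "dp": [0.028, -0.32, -0.486], "twist": [0, 0, 0]},
  ],
)

```text
time: 35.8
tcp_pos: [0.4743, -0.1685, 0.3122]
tool_rot: [[-1.0, -0.002, 0.004], [-0.002, 1.0, -0.002], [-0.004, -0.002, -1.0]]
ft_force: [0.4, 0.1, 0.5]
finger_gap: 0.0852
finger_force: 0.0
```

In the tool's units: -0.215 m / 0.25 = -0.86, 0.004 m / 0.25 = 0.016.

send_rows(
  plan=[
    {"claw": 0, "dp": [0.016, -0.18, 0], "twist": [0, 0, 0]},
    {"claw": 0, "dp": [0.032, -0.36, 0], "twist": [0, 0, 0]},
    {"claw": 0, "dp": [0.048, -0.54, 0], "twist": [0, 0, 0]},
    {"claw": 0, "dp": [0.064, -0.72, 0], "twist": [0, 0, 0]},
    {"claw": 0, "dp": [0.076, -0.86, 0], "twist": [0, 0, 0]},
  ],
)

```text
time: 36.3
tcp_pos: [0.4544, -0.386, 0.3097]
tool_rot: [[-1.0, 0.001, 0.0], [0.001, 1.0, -0.0], [-0.0, -0.0, -1.0]]
ft_force: [-0.0, 0.7, 0.5]
finger_gap: 0.0853
finger_force: 0.0
```

In the tool's units: 0.107 m / 0.25 = 0.428, 0.1 m / 0.25 = 0.4.

send_rows(
  plan=[
    {"claw": 0, "dp": [0, -0.066, 0.08], "twist": [0, 0, 0]},
    {"claw": 0, "dp": [0, -0.066, 0.2], "twist": [0, 0, 0]},
    {"claw": 0, "dp": [0, -0.066, 0.32], "twist": [0, 0, 0]},
    {"claw": 0, "dp": [0, -0.066, 0.4], "twist": [0, 0, 0]},
    {"claw": 0, "dp": [0, -0.066, 0.428], "twist": [0, 0, 0]},
  ],
)

```text
time: 36.8
tcp_pos: [0.4548, -0.3998, 0.2007]
tool_rot: [[-1.0, 0.0, -0.002], [0.0, 1.0, 0.002], [0.002, 0.002, -1.0]]
ft_force: [-0.9, -0.2, 0.4]
finger_gap: 0.0856
finger_force: 0.0
```

send_rows(
  plan=[
    {"claw": 0.1, "dp": [0, 0, 0], "twist": [0, 0, 0]},
    {"claw": 0.3, "dp": [0, 0, 0], "twist": [0, 0, 0]},
    {"claw": 0.5, "dp": [0, 0, 0], "twist": [0, 0, 0]},
    {"claw": 0.5, "dp": [0, 0, 0], "twist": [0, 0, 0]},
    {"claw": 0.5, "dp": [0, 0, 0], "twist": [0, 0, 0]},
  ],
)

```text
time: 37.3
tcp_pos: [0.4553, -0.4001, 0.2041]
tool_rot: [[-1.0, 0.0, 0.001], [0.0, 1.0, -0.001], [-0.001, -0.001, -1.0]]
ft_force: [-0.6, 0.8, 6.9]
finger_gap: 0.0502
finger_force: 31.6
```

Run:
```python
from r import *
s=st()
for c in("scene","top"):
    im,d,C=snap(c,c+"_13.png"); print(c,"dark",lid(d,C,(.482,-.09)))
```

```text
t 37.3 tcp [ 0.4553 -0.4001  0.2041] q [-0.83  0.72  1.77  0.    0.65 -2.4 ] F [-0.6  0.8  6.9] gap 0.050240897981728476 31.59284767945792
[[-1.     0.     0.001]
 [ 0.     1.    -0.001]
 [-0.001 -0.001 -1.   ]]
scene dark [ 4.801e-01 -9.110e-02  2.400e-02  7.020e-02  1.600e+02  4.777e-01
 -9.270e-02]
top dark [ 4.831e-01 -9.060e-02  2.310e-02  7.200e-02  1.440e+02  4.832e-01
 -9.000e-02]
```

The dark jar is back within about 1 mm. Now the amber jar.

send_rows(
  plan=[
    {"claw": 0.5, "dp": [0, 0, -0.04], "twist": [0, 0, 0]},
    {"claw": 0.5, "dp": [0, 0, -0.16], "twist": [0, 0, 0]},
    {"claw": 0.5, "dp": [0, 0, -0.32], "twist": [0, 0, 0]},
    {"claw": 0.5, "dp": [0, 0.04, -0.44], "twist": [0, 0, 0]},
    {"claw": 0.5, "dp": [0, 0.16, -0.44], "twist": [0, 0, 0]},
  ],
)

```text
time: 37.9
tcp_pos: [0.4553, -0.3613, 0.3173]
tool_rot: [[-1.0, 0.002, 0.006], [0.002, 1.0, -0.006], [-0.006, -0.006, -1.0]]
ft_force: [0.7, 0.7, -2.9]
finger_gap: 0.0495
finger_force: 33.0
```

In the tool's units: 0.22 m / 0.25 = 0.88, 0.175 m / 0.25 = 0.7.

send_rows(
  plan=[
    {"claw": 0.5, "dp": [-0.012, 0.16, 0], "twist": [0, 0, 0]},
    {"claw": 0.5, "dp": [-0.024, 0.34, 0], "twist": [0, 0, 0]},
    {"claw": 0.5, "dp": [-0.036, 0.52, 0], "twist": [0, 0, 0]},
    {"claw": 0.5, "dp": [-0.048, 0.7, 0], "twist": [0, 0, 0]},
    {"claw": 0.5, "dp": [-0.06, 0.88, 0], "twist": [0, 0, 0]},
  ],
)

```text
time: 38.4
tcp_pos: [0.4698, -0.1382, 0.3134]
tool_rot: [[-1.0, 0.001, 0.001], [0.001, 1.0, -0.0], [-0.001, -0.0, -1.0]]
ft_force: [0.7, 0.7, -3.3]
finger_gap: 0.0496
finger_force: 32.9
```

send_rows(
  plan=[
    {"claw": 0.5, "dp": [-0.012, 0.18, 0], "twist": [0, 0, 0]},
    {"claw": 0.5, "dp": [-0.024, 0.36, 0], "twist": [0, 0, 0]},
    {"claw": 0.5, "dp": [-0.036, 0.54, 0], "twist": [0, 0, 0]},
    {"claw": 0.5, "dp": [-0.04, 0.68, 0], "twist": [0, 0, 0]},
    {"claw": 0.5, "dp": [-0.04, 0.75, 0], "twist": [0, 0, 0]},
  ],
)

```text
time: 38.9
tcp_pos: [0.4798, 0.05, 0.3134]
tool_rot: [[-1.0, -0.002, 0.0], [-0.002, 1.0, 0.0], [-0.001, 0.0, -1.0]]
ft_force: [-0.1, 0.2, -3.6]
finger_gap: 0.0498
finger_force: 33.0
```

send_rows(
  plan=[
    {"claw": 0.5, "dp": [0, 0, 0.12], "twist": [0, 0, 0]},
    {"claw": 0.5, "dp": [0, 0, 0.26], "twist": [0, 0, 0]},
    {"claw": 0.5, "dp": [0, 0, 0.38], "twist": [0, 0, 0]},
    {"claw": 0.5, "dp": [0, 0, 0.46], "twist": [0, 0, 0]},
    {"claw": 0.5, "dp": [0, 0, 0.488], "twist": [0, 0, 0]},
  ],
)

```text
time: 39.4
tcp_pos: [0.48, 0.0475, 0.1897]
tool_rot: [[-1.0, 0.0, -0.002], [0.0, 1.0, 0.0], [0.002, 0.0, -1.0]]
ft_force: [-9.9, 5.2, 51.2]
finger_gap: 0.0496
finger_force: 39.3
```

In the tool's units: 0.002 m / 0.25 = 0.008, 0.001 m / 0.25 = 0.004.

send_rows(
  plan=[
    {"claw": 0.5, "dp": [0, 0, 0.004], "twist": [0, 0, 0]},
    {"claw": 0.5, "dp": [0, 0, 0.008], "twist": [0, 0, 0]},
    {"claw": 0.5, "dp": [0, 0, 0.008], "twist": [0, 0, 0]},
  ],
)

```text
time: 39.7
tcp_pos: [0.4804, 0.0475, 0.1896]
tool_rot: [[-1.0, 0.0, 0.001], [0.0, 1.0, 0.0], [-0.001, 0.0, -1.0]]
ft_force: [0.3, 0.5, 0.3]
finger_gap: 0.0499
finger_force: 33.8
```

In the tool's units: -0.07 m / 0.25 = -0.28, -0.03 m / 0.25 = -0.12.

send_rows(
  plan=[
    {"claw": 0.3, "dp": [0, 0, 0], "twist": [0, 0, 0]},
    {"claw": 0, "dp": [0, 0, 0], "twist": [0, 0, 0]},
    {"claw": 0, "dp": [0, 0, 0], "twist": [0, 0, 0]},
    {"claw": 0, "dp": [0, 0, -0.12], "twist": [0, 0, 0]},
    {"claw": 0, "dp": [0, 0, -0.28], "twist": [0, 0, 0]},
  ],
)

```text
time: 40.2
tcp_pos: [0.48, 0.0474, 0.2584]
tool_rot: [[-1.0, 0.0, -0.004], [0.0, 1.0, 0.0], [0.004, 0.0, -1.0]]
ft_force: [0.2, 0.8, 0.3]
finger_gap: 0.0859
finger_force: 0.0
```

In the tool's units: 0.12 m / 0.25 = 0.48, -0.1 m / 0.25 = -0.4.

send_rows(
  plan=[
    {"claw": 0, "dp": [0, 0, -0.16], "twist": [0, 0, 0]},
    {"claw": 0, "dp": [0, 0.16, -0.32], "twist": [0, 0, 0]},
    {"claw": 0, "dp": [0, 0.34, -0.4], "twist": [0, 0, 0]},
    {"claw": 0, "dp": [0, 0.48, -0.4], "twist": [0, 0, 0]},
    {"claw": 0, "dp": [0, 0.48, -0.4], "twist": [0, 0, 0]},
  ],
)

```text
time: 40.7
tcp_pos: [0.4798, 0.1708, 0.3599]
tool_rot: [[-1.0, -0.003, 0.003], [-0.003, 1.0, 0.001], [-0.003, 0.001, -1.0]]
ft_force: [-0.5, 0.1, -0.3]
finger_gap: 0.0855
finger_force: 0.0
```

Run:
```python
from r import *
s=st(); CC={}
for c in("scene","top"):
    im,d,C=snap(c,c+"_14.png"); CC[c]=C
    print(c,"dark",lid(d,C,(.482,-.09)),"amber",lid(d,C,(.48,.046))); ring(c,d,C,(.465,.285),(.037,.055))
    if c=="scene": cv2.imwrite("pics/fin.png",cv2.resize(im[110:310,200:440],None,fx=3,fy=3))
find(["tray_handle","scalloped_cutter"],["scene","top"],CC)
```

```text
t 40.7 tcp [0.4798 0.1708 0.3599] q [ 0.21  0.38  1.89  0.    0.86 -1.36] F [-0.5  0.1 -0.3] gap 0.08551594497828968 0.0
[[-1.    -0.003  0.003]
 [-0.003  1.     0.001]
 [-0.003  0.001 -1.   ]]
scene dark [ 4.814e-01 -9.240e-02  2.420e-02  7.000e-02  1.880e+02  4.807e-01
 -9.320e-02] amber [4.798e-01 4.400e-02 2.430e-02 7.020e-02 1.410e+02 4.788e-01 4.270e-02]
scene ring minenc [0.4659 0.282  0.0306] fit [0.4645 0.2827 0.0267] n 70 ztop [0.0413 0.0454] rect ((0.46405643224716187, 0.2815742790699005), (0.05431106314063072, 0.057154588401317596), 9.625414848327637)
top dark [ 4.835e-01 -9.070e-02  2.330e-02  7.210e-02  1.480e+02  4.829e-01
 -9.010e-02] amber [4.816e-01 4.580e-02 2.340e-02 7.150e-02 1.490e+02 4.817e-01 4.580e-02]
top ring none 0
tray_handle scene 0.6 [ 0.5425 -0.0236  0.0548]
tray_handle top 0.93 [ 0.5433 -0.0214  0.0624]
scalloped_cutter scene 0.65 [ 0.6318 -0.0193  0.0132]
scalloped_cutter top 0.53 [ 0.6356 -0.0204  0.0137]
```

View pics/fin.png

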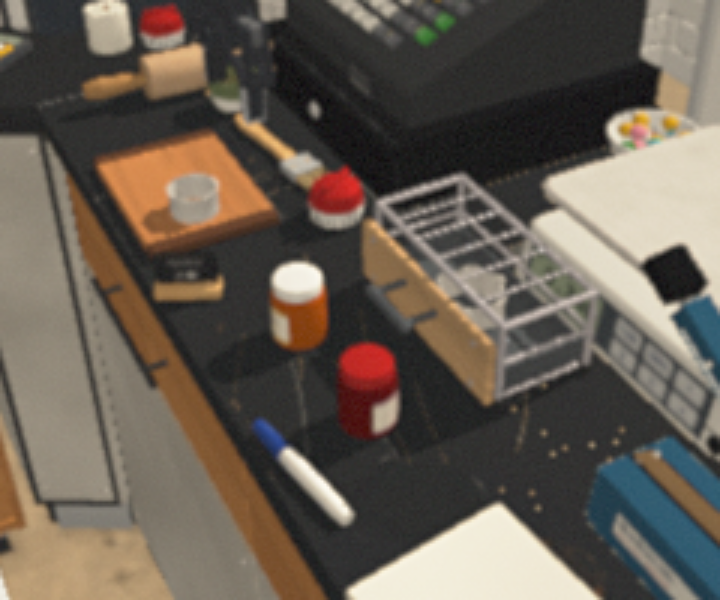

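The final view shows both jars upright on their spots, within about 1–2 mm at px (298,305) and (368,390). The round cutter is on the board at (193,197). The tray is closed with the scalloped cutter inside at (480,285).

```bash
python3 -c "
from rig import manip; print(manip.close_job())"
```

```text
the job is handed in; nothing more can be done
None
```

I swapped the cutters and handed the job in at about 41 s of the 141 s allowed: the round cutter is on the board, the scalloped one lies flat in the closed tray, and both jars stand within about 2 mm of their starting spots; setting the amber jar down briefly read 51 N at the wrist, under the 120 N limit.

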